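# Clamp a gauge head on a vacuum port

### The arm

A 6-joint arm with a two-finger parallel gripper is mounted at the origin on the work surface. World frame = base frame: x ahead of the robot, y to its left, z up, the work surface at z = 0. Lengths are in m, angles in degrees, forces in N, time in s.
With the tool pointing down it reaches from about 0.4 to 0.825 m from the base axis. Payload 7 kg.
Tool frame: the origin (TCP) lies at the very end of the fingers, on their centre line; the grasp point (between the pads) lies 19 mm behind it; z points along the fingers, y is the direction in which the jaws open and shut (so a half turn about z gives the same grasp; the last joint's range is limited). The gripper opens to 88 mm and grips with 3 to 60 N. Pads are 19 mm wide; open, the fingers measure 130 mm over their backs; the gripper's body (78 mm by 193 mm) begins 47 mm behind the grasp point.
Start: joints at [81.767, 20.546, 0.682, 0, -70.136, -16.507], TCP at [0.282, 0.613, 0.227] pointing down, gripper open.
Joint ranges: [-176.03, 176.03], [-82.01, 121.73], [-58.28, 71.71], [-173.87, 95.51], [-174.79, -0.11], [-173.66, 173.66]. Speed limits (degrees/s): [136.94, 136.94, 172.46, 180, 180, 180].

### API

Orientations are given as [roll, pitch, yaw] about the fixed x, y, z axes, in that order (R = Rz(yaw) Ry(pitch) Rx(roll)).
In Python, from plant import telemetry, optics, ctrl gives the robot as it stands.
- The arm moves only by the tool servo_tool, never from a script. Its argument "rows" is a list of rows, each a list of 3 entries, a list of its own where there are three numbers: the shift along the tool's x, y, z in m, then the turn, a rotation vector about the tool's x, y, z in units of 6 degrees (1.0 is 6 degrees), then the closure, from 0 (fully open) to 1 (shut). A call has 1 to 20 rows; each row shifts and turns the commanded pose from where the row before left it, along the tool's axes as they then stand; what a row does not reach is not made up. A row lasts 1/12 s, in which the tool goes at most 41.7 mm and 7.16 degrees, less where a joint would pass 70% of its speed; a pose out of reach is approached as far as the arm can. A call is refused whole if a number of a shift passes 0.0417 or a number of a turn 1, either way. A call with a gripper value outside its range is refused whole. The fingers move at their own pace and stop on an object; the grip force is fixed at half the most. Time passes only in rows, so rows that do not move let the fingers close. It gives the time, the measured TCP pose, the force and the opening at its end, in the units of the state.
- telemetry.get_obs(): the state, without advancing time (a new reading comes with each control period).
- optics.snapshot(name): name is "side" or "top"; returns the picture (480x640x3 uint8, red, green, blue); there is no depth.
- optics.camera_info(name): a dict with "mtx" (3x3 intrinsics, pixels), "D" ([k1, k2, p1, p2, k3] as OpenCV has them; the pictures are not rectified), "rvec" (rotation vector, rad) and "tvec" (3), from world to camera coordinates, as OpenCV has them. Camera axes: x right, y down, z forward; pixel columns grow to the right and rows downward; lengths in m; the calibration is good to about 2 mm. A picture is of the moment at which its call begins. camera_info takes no time and is no camera call.
- ctrl.close_job(): hands the job in, once; it reports no verdict.
The state is a dict: "clock": time; "joint_pos": joint angles; "qvel": joint speeds; "tau": joint torques, N m; "tool_pos": TCP position; "orientation": TCP orientation; "force": force on the tool from outside, world axes, zero at the start; "moment": the same for the moment, N m; "opening": finger opening in m.
Only numpy, scipy, OpenCV 4.12 (cv2) and the standard library are available. Lean on these libraries where they do the work, as an engineer would, in place of code of your own. Each camera call takes 0.05 s, during which the arm holds its last target.

### The job

Fit the vacuum gauge head on the chamber's open top port: tuck the edge of its round foot under the fixed hook of the clamp, lower it flat on the port over the centring ring, then squeeze the clamp's two hinged handles together until they give and the catch snaps in behind its bar, without forcing them any harder. Let go of everything, and leave the other things on the table where they are.

Things in the scene. Friction and masses are not known exactly. Their poses are not given: they have to be found in the camera images.
- gauge_center (a point): Vacuum gauge head, upright: grey boxy housing 58 mm (its x) by 46 mm (its y), 66 mm tall, on a steel neck 40 mm across and 26 mm high, on a round steel foot; in all 100 mm tall (plus a short connector), 0.3 to 0.6 kg. The point is the housing's centre, 67 mm above the foot's underside; z points up. Grip it across the 46 mm.
- gauge_foot (a point): Centre of the underside of the gauge's foot (same axes, 67 mm below gauge_center). The foot is a flange 75 mm across, 5 mm thick at the rim, its top face rising to 8 mm at the neck; the underside has a round recess 50 mm across, 4.5 mm deep. Any turn about its axis will do.
- port_seat (a point): Centre of the port's flat seat, 165 mm above the table; z up, x points to the clamp's fixed hook, -x to its handles, y to the left handle. The port flange is 75 mm across; on it stands a centring ring 46 mm across, 3 mm high. Below it the fixed chamber: a steel tube 108 mm across, 240 mm long along y, with end plates 152 mm across.
- hook (a point): Clamp's fixed hook, a 90 degree arc round the +x side of the port: wall at radius 39 mm, lip overhanging in to radius 33.5 mm, lip underside 10 mm and top 15 mm above the seat. Point: mid-arc at the wall, at seat height. The foot cannot drop straight in: its edge goes under the lip tilted, gauge top leaning some 18 degrees to +x, until it meets the wall; then it is rotated flat.
- left_lever: Left (+y) moving jaw of the clamp with its straight handle, one piece that swings level about an upright pin. Origin on that pin, at seat height, at x = 28, y = 44 mm of port_seat; axes parallel to port_seat's when closed. Its lip sweeps 8 mm above the seat, so it closes only over a foot that lies flat. More than 30 N on the handle would bend it.
- right_lever: The same for the right (-y) jaw and handle; its pin stands at x = 28, y = -44 mm of port_seat.
- jaw_left (a joint): Angle of left_lever about its pin: 0 closed, grows as it opens (starts 0.45 to 0.75, limit 0.95). It stays where it is left; about 1 N at the handle moves it.
- jaw_right (a joint): The same for right_lever.
- jaw_left_grip (a point): Grip point of the left handle: a level bar 12 mm thick, 16 mm tall, centred on this point, 167 mm above the table, with free air beside and under it. It runs along its own x (parallel to port_seat's x when closed), from 40 mm inward to 35 mm outward of the point. Closed: x = -110, y = 12 mm of port_seat, the handles then 36 mm over their outsides.
- jaw_right_grip (a point): The same for the right handle (closed: x = -110, y = -12 mm of port_seat).
- catch (a joint): Angle of the sprung catch lying on the left ear, 60 mm from the port's axis: 0 at rest, some 0.11 while its hook rides over a bar on the right ear, 0 again once dropped behind it. As the handles close from about 60 mm over their outsides the squeeze rises to some 16 N near 52 mm, gives at 50 mm, and at 45 to 42 mm the catch snaps in and holds the clamp shut. It needs no touching.
- nipple_center (a point): Bystander: a plain steel pipe piece with a flange 75 mm across at each end, standing, 100 mm tall; the point is its centre.
- pliers: Bystander: pliers with red handles, 180 mm long, lying on the table; origin near the pivot.
- screwdriver: Bystander: a screwdriver with a red handle, 200 mm long, lying on the table; origin under its middle.
Not all that is in view belongs to the job. What is shaped like the part that bears gauge_center but orange, pink or turquoise is not meant.

How it is judged:
By the outcome, as a careful person would: the job done as asked, in the order asked, and still so for the second after the job is handed in, with the robot touching nothing.
It also fails if it takes over 72 s, if anything falls off the work surface, if the arm or the gripper's body presses on something with over 40 N, if the wrist force passes 120 N, or if a joint passes its speed limit or range.

## Working session

There is one attempt and no reset: what is moved stays moved. The work goes in short steps, Python scripts to look and compute and a tool call to move; the robot and the scene stay as the last step left them, time stands still between calls to the robot, and variables do not carry over. Pictures are saved under pics/ and viewed, and the job is handed in when it is done.

Besides the shell and the picture viewer there is one more tool, called as name(argument=value, ...) on one line, values as JSON. servo_tool: Moves the arm, as the interface text tells. Its arguments: {"type":"object","properties":{"rows":{"type":"array"}},"required":["rows"]}

```bash
mkdir -p pics; ls; python3 - <<'E'
from plant import telemetry, optics, ctrl
import cv2
print(telemetry.get_obs())
for n in("side","top"):
    i=optics.snapshot(n); cv2.imwrite(f"pics/{n}0.png",i[:,:,::-1]); print(n,optics.camera_info(n))
E
```

```text
pics
{'clock': 0.0, 'joint_pos': array([ 8.17666516e+01,  2.05892796e+01,  6.33499042e-01, -1.91907915e-02,
       -7.01363573e+01, -1.65061212e+01]), 'qvel': array([ 0.03421927,  0.02379587, -0.12541674, -0.00887766,  0.03822121,
       -0.10483174]), 'tau': array([ 5.00635906e-04, -5.82717168e+01,  2.93061858e+01,  6.99752882e+00,
        6.89646535e-03, -1.58378393e-04]), 'tool_pos': array([0.28231542, 0.61258133, 0.22564786]), 'orientation': array([ 1.79906533e+02, -8.88314746e-03, -2.47459976e+01]), 'force': array([ 0.43962018, -0.21308327, -0.68719774]), 'moment': array([ 0.01816483, -0.01949335, -0.02957355]), 'opening': 0.08730564216953378}
side {'mtx': array([[458.42174514,   0.        , 323.79490073],
       [  0.        , 458.42174514, 235.51188774],
       [  0.        ,   0.        ,   1.        ]]), 'D': array([-0.03477339,  0.        ,  0.        ,  0.        ,  0.        ]), 'rvec': array([ 2.07037269, -0.84673402,  0.42616517]), 'tvec': array([-0.37834527,  0.30402803,  0.98682932])}
top {'mtx': array([[545.57521505,   0.        , 319.21521885],
       [  0.        , 545.57521505, 234.76135788],
       [  0.        ,   0.        ,   1.        ]]), 'D': array([-0.14950229,  0.        ,  0.        ,  0.        ,  0.        ]), 'rvec': array([ 2.18061465, -2.15499985,  0.12596381]), 'tvec': array([-0.04356906,  0.53460808,  1.22990368])}
```

View pics/side0.png

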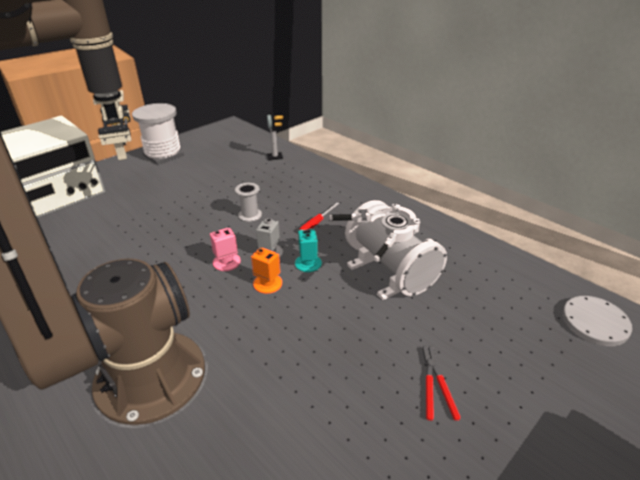

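View pics/top0.png

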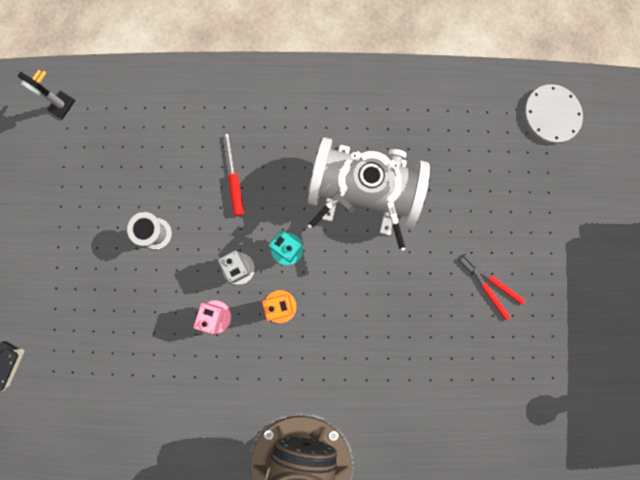

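Candidates for the gauge are grey at top (236,266), side (268,235); turquoise (286,247); orange (280,306); pink (212,317); and the nipple (150,230), which is a plain pipe. I choose the grey boxy one and will check it in crops.

```bash
python3 - <<'E'
import cv2
t=cv2.imread("pics/top0.png"); s=cv2.imread("pics/side0.png")
cv2.imwrite("pics/c1.png",cv2.resize(t[215:305,180:310],None,fx=6,fy=6,interpolation=cv2.INTER_CUBIC))
cv2.imwrite("pics/c2.png",cv2.resize(t[130:260,290:440],None,fx=5,fy=4.6,interpolation=cv2.INTER_CUBIC) if 0 else cv2.resize(t[135:255,295:435],None,fx=5,fy=5,interpolation=cv2.INTER_CUBIC))
cv2.imwrite("pics/c3.png",cv2.resize(s[190:310,200:340],None,fx=5,fy=5,interpolation=cv2.INTER_CUBIC))
cv2.imwrite("pics/c4.png",cv2.resize(s[190:310,310:450],None,fx=5,fy=5,interpolation=cv2.INTER_CUBIC))
E
```

```text
(no output)
```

View pics/c1.png

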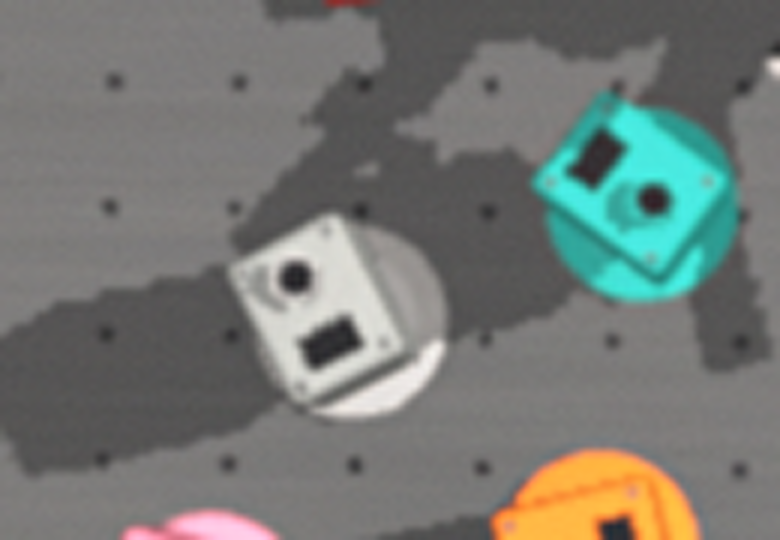

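View pics/c2.png

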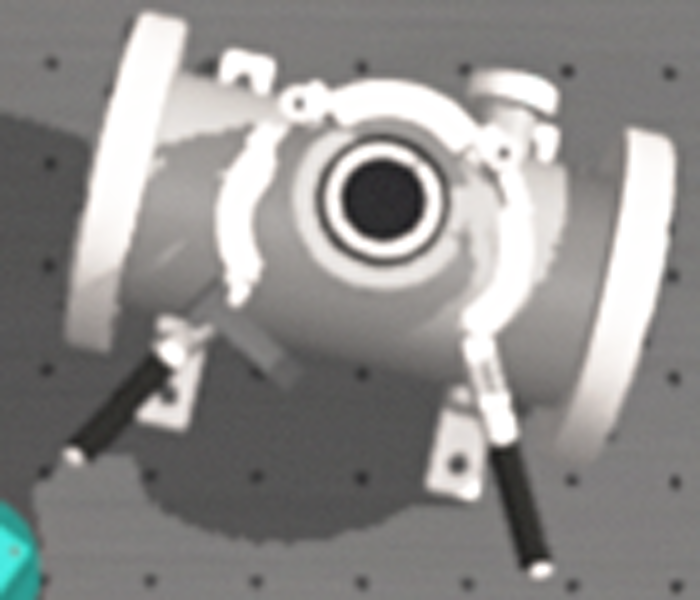

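View pics/c3.png

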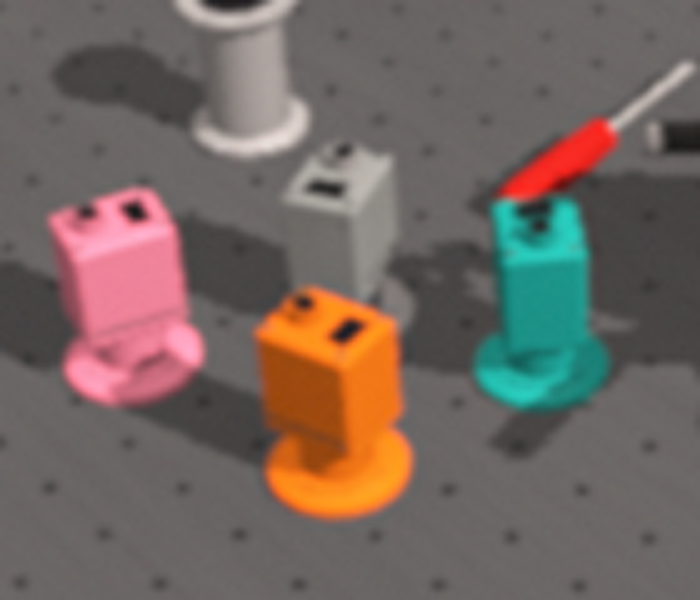

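View pics/c4.png

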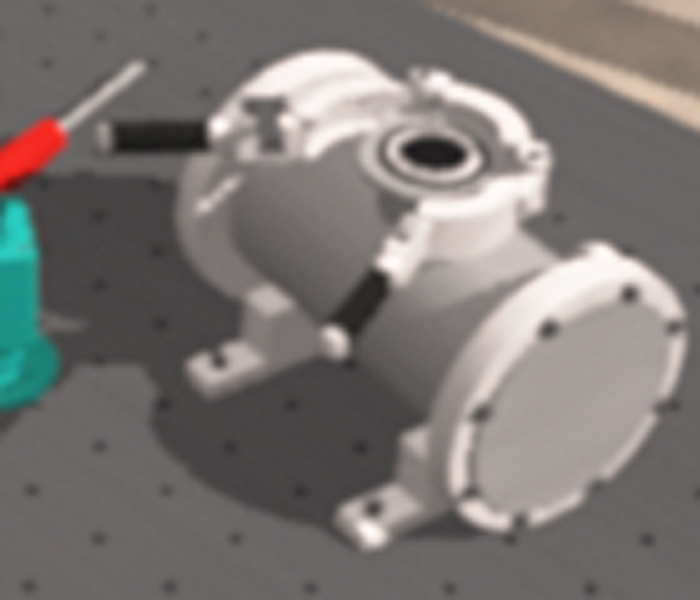

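Top crop: the grey housing top has corners at about (232,270), (335,212), (408,355), (305,405) in the crop. It is grey with a steel foot, so it is the gauge. The port ring centre is at crop (382,201), the pins at (302,102) and (502,150), and the handle tips at (75,455) and (540,570).

```bash
cat > h.py <<'E'
import numpy as np, cv2
from plant import telemetry, optics, ctrl
def cam(n):
    c=optics.camera_info(n); return c['mtx'],c['D'],cv2.Rodrigues(c['rvec'])[0],c['tvec'].reshape(3),c['rvec']
def toz(n,px,z):
    K,D,R,t,_=cam(n); u=cv2.undistortPoints(np.array(px,float).reshape(-1,1,2),K,D).reshape(-1,2)
    d=np.c_[u,np.ones(len(u))]@R; C=-R.T@t
    return C+d*((z-C[2])/d[:,2])[:,None]
def crop(p,x0,y0,f): p=np.array(p,float).reshape(-1,2); return (p+.5)/f-.5+[x0,y0]
def proj(n,P):
    K,D,R,t,r=cam(n); return cv2.projectPoints(np.array(P,float).reshape(-1,1,3),r,t,K,D)[0].reshape(-1,2)
def tri(pt,ps):
    A=[];b=[]
    for n,p in(("top",pt),("side",ps)):
        K,D,R,t,_=cam(n);u=cv2.undistortPoints(np.array(p,float).reshape(1,1,2),K,D).reshape(2)
        for k in(0,1): A.append(R[k]-u[k]*R[2]); b.append(u[k]*t[2]-t[k])
    return np.linalg.lstsq(np.array(A),np.array(b),rcond=None)[0]
E
python3 - <<'E'
from h import *
np.set_printoptions(precision=4,suppress=True)
g=toz("top",crop([(232,270),(335,212),(408,355),(305,405)],180,215,6),.1)
print(g,g.mean(0)); 
for i in range(4): d=g[(i+1)%4]-g[i]; print(np.hypot(*d[:2]),np.degrees(np.arctan2(d[1],d[0])))
pc=crop([(382,201)],295,135,5); print("ring",toz("top",pc,.168))
ps=crop([(433,154)],310,190,5); print("tri ring",tri(pc[0],ps[0]))
pins=toz("top",crop([(302,102),(502,150)],295,135,5),.18);d=pins[0]-pins[1];print("pins",pins,np.hypot(*d[:2]),np.degrees(np.arctan2(d[1],d[0]))-90)
tips=toz("top",crop([(72,456),(542,572)],295,135,5),.172);print("tips",tips)
for a,b in zip(pins,tips): print(np.hypot(*(a-b)[:2]))
print(tri(crop([(72,456)],295,135,5)[0],crop([(102,138)],310,190,5)[0]))
print(tri(crop([(542,572)],295,135,5)[0],crop([(334,341)],310,190,5)[0]))
C=cam("top"); print(-C[2].T@C[3])
E
```

```text
[[0.4703 0.1823 0.1   ]
 [0.4919 0.1452 0.1   ]
 [0.4404 0.1174 0.1   ]
 [0.4218 0.1543 0.1   ]] [0.4561 0.1498 0.1   ]
0.04290023427667396 -59.751398954898804
0.05850904919381983 -151.57113706609823
0.04137995188924172 116.71830285251447
0.05593211598949623 29.983128048861126
ring [[ 0.647  -0.1431  0.168 ]]
tri ring [ 0.6478 -0.1437  0.1663]
pins [[ 0.6858 -0.1087  0.18  ]
 [ 0.6668 -0.1919  0.18  ]] 0.08531823526864137 -12.863383054796117
tips [[ 0.5376 -0.0153  0.172 ]
 [ 0.4921 -0.2085  0.172 ]]
0.1751413043598818
0.17544366272999495
[ 0.5381 -0.0151  0.1665]
[ 0.4926 -0.2091  0.1696]
[ 0.397  -0.0302  1.2813]
```

```bash
python3 - <<'E'
from h import *
np.set_printoptions(precision=4,suppress=True)
print("foot",toz("top",crop([(350,320)],180,215,6),.005))
# reproj of box into both views
c=np.array([.4561,.1498]); a=np.radians(29.3); x=np.array([np.cos(a),np.sin(a)]); y=np.array([-x[1],x[0]])
im={n:cv2.imread(f"pics/{n}0.png") for n in("top","side")}
for n,(x0,y0,w,h) in{"top":(190,225,80,70),"side":(235,200,70,70)}.items():
    f=8; o=cv2.resize(im[n][y0:y0+h,x0:x0+w],None,fx=f,fy=f,interpolation=cv2.INTER_CUBIC)
    def dr(P,col):
        q=((proj(n,P)-[x0,y0]+.5)*f-.5).astype(int); cv2.polylines(o,[q.reshape(-1,1,2)],True,col,1)
    dr([[*(c+sx*.029*x+sy*.023*y),.1] for sx,sy in((1,1),(1,-1),(-1,-1),(-1,1))],(0,0,255))
    dr([[*(c+.0375*np.array([np.cos(t),np.sin(t)])),.005] for t in np.linspace(0,6.28,50)],(255,0,0))
    cv2.imwrite(f"pics/o_{n}.png",o)
# levers
p=np.array([.647,-.1431]); a=np.radians(-13); R=np.array([[np.cos(a),-np.sin(a)],[np.sin(a),np.cos(a)]])
for s,tip in((1,(.5378,-.0152)),(-1,(.4923,-.2088))):
    l=R.T@(np.array(tip)-p); r=l-[28,0] if 0 else l-np.array([.028,s*.044])
    ang=(np.arctan2(r[1],r[0])-np.arctan2(-s*.032,-.173)); ang=(ang+np.pi)%(2*np.pi)-np.pi
    e=-s*ang; 
    print("tip local",l,np.hypot(*r),"q",e)
    rot=np.array([[np.cos(ang),-np.sin(ang)],[np.sin(ang),np.cos(ang)]])
    gl=np.array([.028,s*.044])+rot@np.array([-.138,-s*.032]); print("grip local",gl,"world",p+R@gl)
E
```

```text
foot [[0.4573 0.1523 0.005 ]]
tip local [-0.1352  0.1001] 0.17253308943637224 q 0.51381762680513
grip local [-0.1079  0.084 ] world [ 0.5607 -0.037 ]
tip local [-0.136  -0.0988] 0.17287652005442367 q 0.5055550048016295
grip local [-0.1082 -0.0828] world [ 0.5229 -0.1995]
```

View pics/o_top.png

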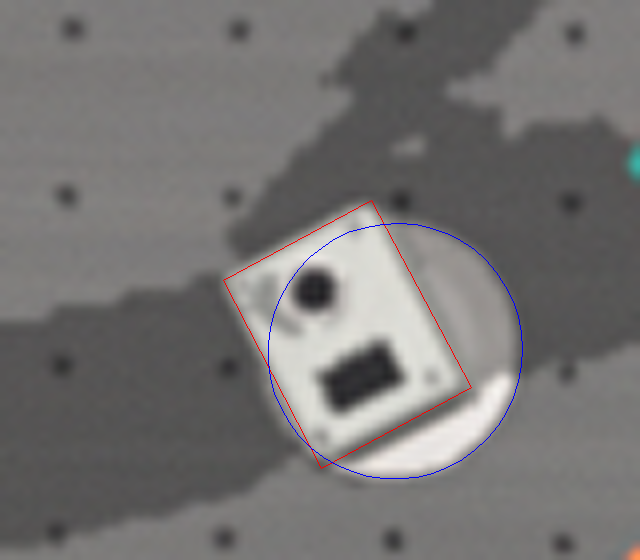

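View pics/o_side.png

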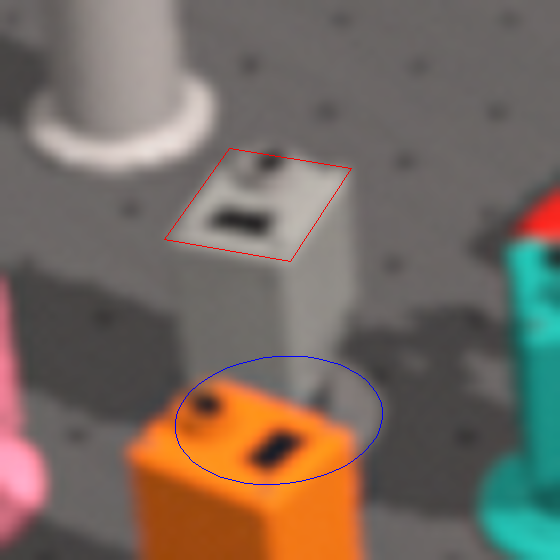

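The red outline fits the grey housing in both views within about 1 mm: gauge at (0.4565, 0.151), its x at 29°. The port is at (0.647, -0.143), yaw -13°, with both levers at about 0.51 rad. I'll turn the tool first, then travel.

servo_tool(rows=[[[0,0,0],[0,0,-1],0],[[0,0,0],[0,0,-1],0],[[0,0,0],[0,0,-1],0],[[0,0,0],[0,0,-1],0],[[0,0,0],[0,0,-1],0],[[0,0,0],[0,0,-1],0],[[0,0,0],[0,0,-1],0],[[0,0,0],[0,0,-1],0],[[0,0,0],[0,0,-1],0]])

```text
clock: 0.85
tool_pos: [0.2824, 0.6128, 0.226]
orientation: [180.0, 0.0, 29.6]
force: [-0.5, 0.1, 0.1]
opening: 0.0877
```

servo_tool(rows=[[[-0.0057,0.0375,0.002],[0,0,0],0],[[-0.0057,0.0375,0.002],[0,0,0],0],[[-0.0057,0.0375,0.002],[0,0,0],0],[[-0.0057,0.0375,0.002],[0,0,0],0],[[-0.0057,0.0375,0.002],[0,0,0],0],[[-0.0057,0.0375,0.002],[0,0,0],0],[[-0.0057,0.0375,0.002],[0,0,0],0],[[-0.0057,0.0375,0.002],[0,0,0],0],[[-0.0057,0.0375,0.002],[0,0,0],0],[[-0.0057,0.0375,0.002],[0,0,0],0],[[-0.0057,0.0375,0.002],[0,0,0],0],[[-0.0057,0.0375,0.002],[0,0,0],0],[[-0.0057,0.0375,0.002],[0,0,0],0],[[0,0,0],[0,0,0],0],[[0,0,0],[0,0,0],0],[[0,0,0],[0,0,0],0]])

```text
clock: 2.18
tool_pos: [0.4561, 0.1513, 0.2005]
orientation: [-180.0, 0.0, 29.2]
force: [-0.9, -0.2, -0.0]
opening: 0.0873
```

servo_tool(rows=[[[0,0,0.02],[0,0,0],0],[[0,0,0.02],[0,0,0],0],[[0,0,0.02],[0,0,0],0],[[0,0,0.02],[0,0,0],0],[[0,0,0.02],[0,0,0],0],[[0,0,0.02],[0,0,0],0],[[0,0,0.01],[0,0,0],0],[[0,0,0.01],[0,0,0],0],[[0,0,0],[0,0,0],0],[[0,0,0],[0,0,0],0]])

```text
clock: 3.02
tool_pos: [0.4557, 0.1524, 0.0603]
orientation: [180.0, 0.1, 29.4]
force: [0.9, 0.0, 0.9]
opening: 0.0875
```

```bash
python3 - <<'E'
from h import *
for n,(x,y) in(("top",(180,200)),("side",(210,150))):
    i=optics.snapshot(n)[:,:,::-1]; cv2.imwrite(f"pics/{n}1.png",cv2.resize(i[y:y+120,x:x+140],None,fx=5,fy=5,interpolation=cv2.INTER_CUBIC))
E
```

```text
(no output)
```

View pics/side1.png

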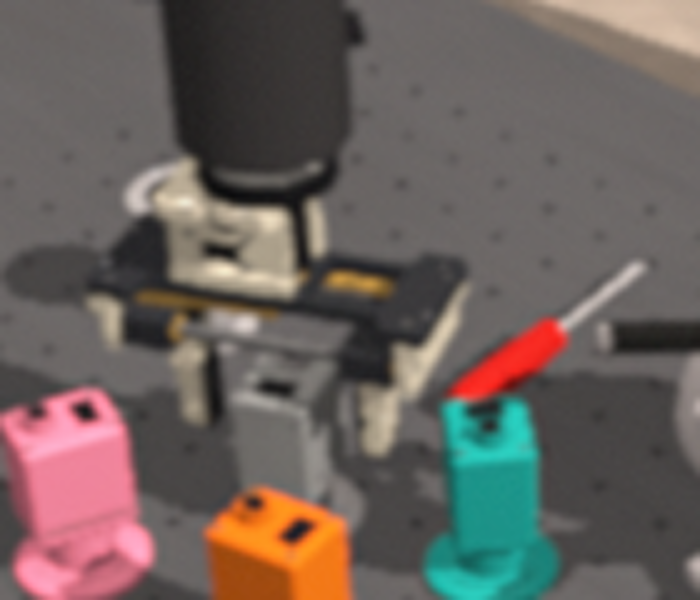

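View pics/top1.png

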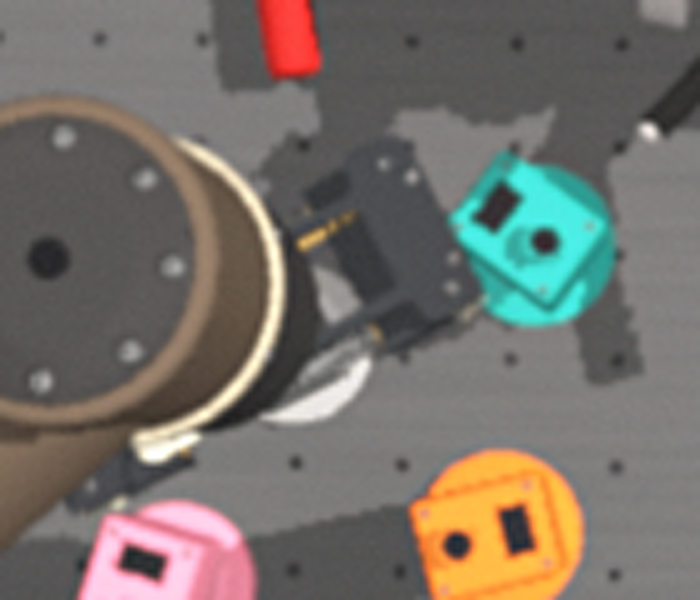

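Side crop: the fingers straddle the grey housing, and the gripper body passes clear above the turquoise one (490,430). I'll close on it.

servo_tool(rows=[[[0,0,0],[0,0,0],0.3],[[0,0,0],[0,0,0],0.5],[[0,0,0],[0,0,0],0.6],[[0,0,0],[0,0,0],0.8],[[0,0,0],[0,0,0],1],[[0,0,0],[0,0,0],1],[[0,0,0],[0,0,0],1],[[0,0,0],[0,0,0],1]])

```text
clock: 3.78
tool_pos: [0.4562, 0.1516, 0.0606]
orientation: [-180.0, -0.0, 29.2]
force: [-1.5, 1.8, -0.1]
opening: 0.0457
```

servo_tool(rows=[[[0,0,-0.01],[0,0,0],1],[[0,0,-0.02],[0,0,0],1],[[0,0,-0.03],[0,0,0],1],[[0,0,-0.03],[0,0,0],1],[[0,0,-0.03],[0,0,0],1],[[0,0,-0.03],[0,0,0],1],[[0,0,-0.03],[0,0,1],1],[[0,0,-0.03],[0,0,1],1],[[0,0,-0.02],[0,0,1],1],[[0,0,-0.01],[0,0,1],1],[[0,0,0],[0,0,1],1],[[0,0,0],[0,0,1],1],[[0,0,0],[0,0,1],1],[[0,0,0],[0,0,0],1],[[0,0,0],[0,0,0],1]])

```text
clock: 5.03
tool_pos: [0.4557, 0.1513, 0.2999]
orientation: [180.0, 0.1, -12.6]
force: [0.0, -0.7, -2.8]
opening: 0.0457
```

servo_tool(rows=[[[0.0202,0.0203,0],[0,0,0],1],[[0.0202,0.0203,0],[0,0,0],1],[[0.0202,0.0203,0],[0,0,0],1],[[0.0202,0.0203,0],[0,0,0],1],[[0.0202,0.0203,0],[0,0,0],1],[[0.0202,0.0203,0],[0,0,0],1],[[0.0202,0.0203,0],[0,0,0],1],[[0.0202,0.0203,0],[0,0,0],1],[[0.0202,0.0203,0.005],[0,0,0],1],[[0.0202,0.0203,0.005],[0,0,0],1],[[0.0202,0.0203,0.01],[0,0,0],1],[[0.0202,0.0203,0.01],[0,-0.5,0],1],[[0,0,0],[0,-1,0],1],[[0,0,0],[0,-0.8,0],1],[[0,0,0],[0,0,0],1],[[0,0,0],[0,0,0],1],[[0,0,0],[0,0,0],1]])

```text
clock: 6.45
tool_pos: [0.639, -0.1396, 0.2698]
orientation: [-180.0, 13.8, -12.6]
force: [0.6, -0.4, -3.5]
opening: 0.0457
```

```bash
python3 - <<'E'
from h import *
o=telemetry.get_obs(); print(o['tool_pos'],o['orientation'],o['joint_pos'])
for n,(x,y) in(("top",(295,115)),("side",(320,120))):
    i=optics.snapshot(n)[:,:,::-1]; cv2.imwrite(f"pics/{n}2f.png",i); cv2.imwrite(f"pics/{n}2.png",cv2.resize(i[y:y+120,x:x+140],None,fx=5,fy=5,interpolation=cv2.INTER_CUBIC))
E
```

```text
[ 0.63903631 -0.13960411  0.26975407] [-179.99493845   13.77069788  -12.63904569] [  2.543513    26.29224475  15.16406059  -3.5816538  -92.17371349
  75.09841024]
```

View pics/side2.png

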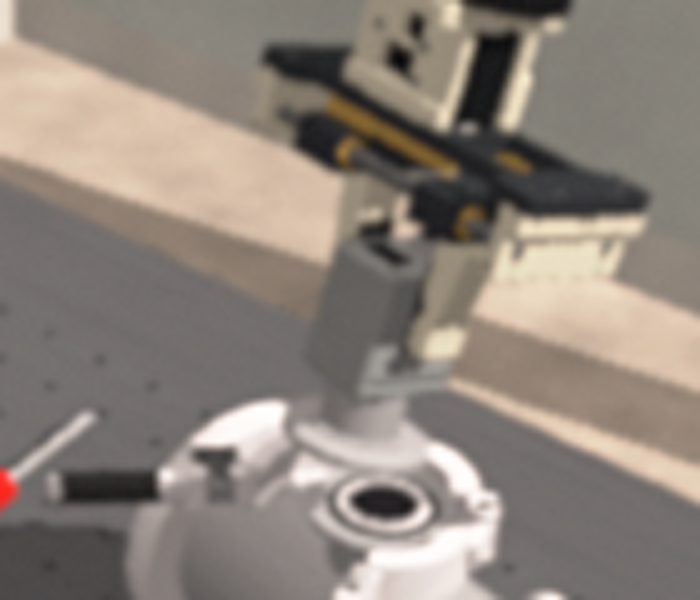

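View pics/top2f.png

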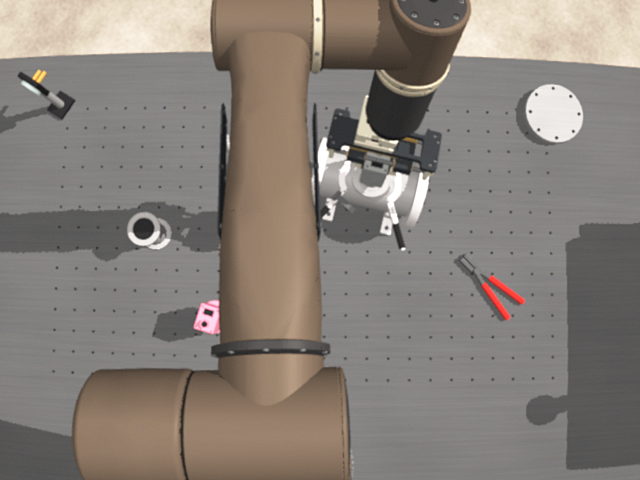

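```bash
cat >> h.py <<'E'
from scipy.spatial.transform import Rotation as Ro
def pose():
    o=telemetry.get_obs(); return o['tool_pos'],Ro.from_euler('xyz',o['orientation'],degrees=True).as_matrix()
def overlay(n,img,x0,y0,f,curves,out,w=140,h=120):
    o=cv2.resize(img[y0:y0+h,x0:x0+w],None,fx=f,fy=f,interpolation=cv2.INTER_CUBIC)
    for P,col in curves:
        q=((proj(n,P)-[x0,y0]+.5)*f-.5).astype(int); cv2.polylines(o,[q.reshape(-1,1,2)],True,col,1)
    cv2.imwrite(out,o)
T=np.linspace(0,2*np.pi,60)
def circ(R,c,r,z): return [c+R@np.array([r*np.cos(t),r*np.sin(t),z]) for t in T]
def gauge(dx=0,dy=0,h=.0606):
    p,R=pose(); G=R@np.diag([1,-1,-1]); c=p+R@np.array([dx,dy,h]); return c,G
def gcurves(c,G):
    k=[(circ(G,c,.0375,0),(255,0,0)),(circ(G,c,.0375,.005),(255,0,0))]
    for z in(.034,.1): k.append(([c+G@np.array([sx*.029,sy*.023,z]) for sx,sy in((1,1),(1,-1),(-1,-1),(-1,1))],(0,0,255)))
    return k
PS=np.array([.647,-.1431,.165]); PR=Ro.from_euler('z',-13,degrees=True).as_matrix()
def pcurves(): return [(circ(PR,PS,.0375,0),(0,160,0)),(circ(PR,PS,.023,.003),(0,200,255))]
E
python3 - <<'E'
from h import *
c,G=gauge(); print(c, PR.T@(c-PS))
for n,(x,y) in(("top",(300,110)),("side",(340,150))):
    overlay(n,cv2.imread(f"pics/{n}2f.png"),x,y,7,gcurves(c,G)+pcurves(),f"pics/{n}2o.png",110,85)
E
```

```text
[ 0.62464575 -0.13611427  0.2126806 ] [-0.02335276  0.00177808  0.0476806 ]
```

View pics/side2o.png

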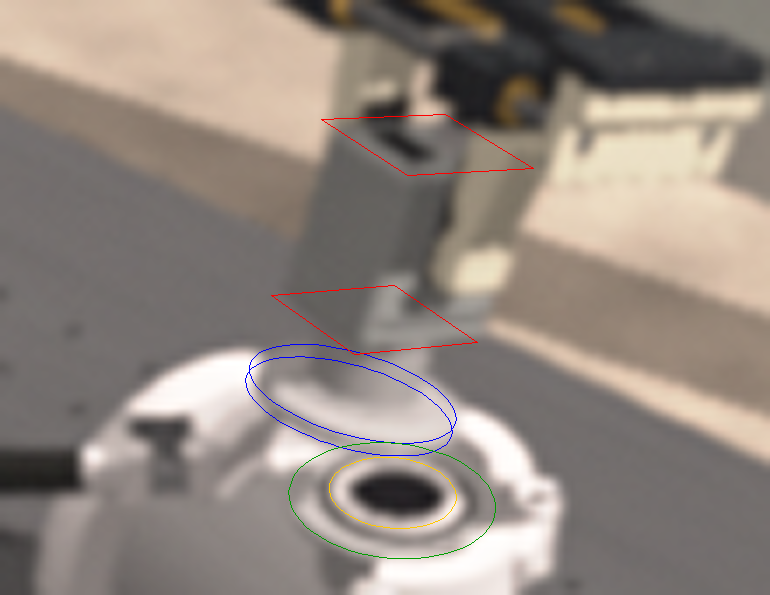

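View pics/top2o.png

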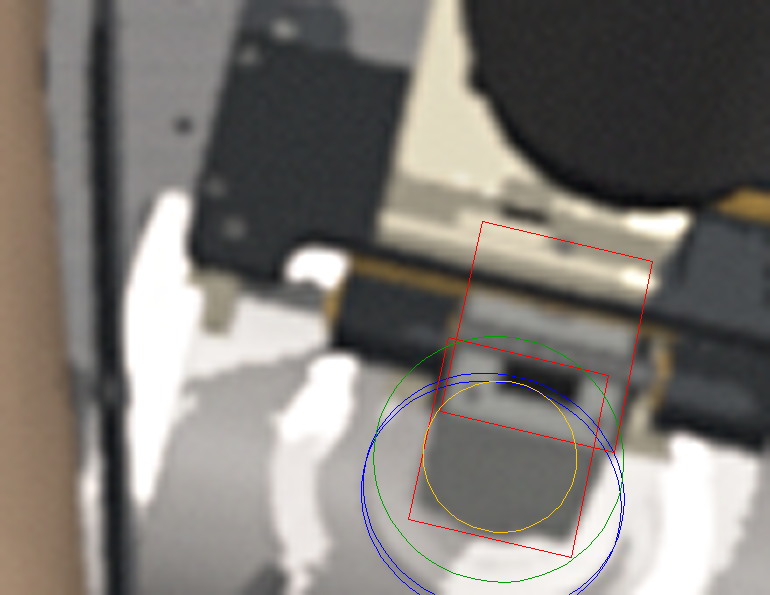

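```bash
python3 - <<'E'
from h import *
for n,(x,y,w,h) in(("side",(365,185,60,45)),("top",(340,155,60,45))):
    i=cv2.imread(f"pics/{n}2f.png")[y:y+h,x:x+w].astype(float)
    i=255*np.clip((i-60)/190,0,1)**1.6
    cv2.imwrite(f"pics/{n}2z.png",cv2.resize(i.astype(np.uint8),None,fx=12,fy=12,interpolation=cv2.INTER_CUBIC))
E
```

```text
(no output)
```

View pics/side2z.png

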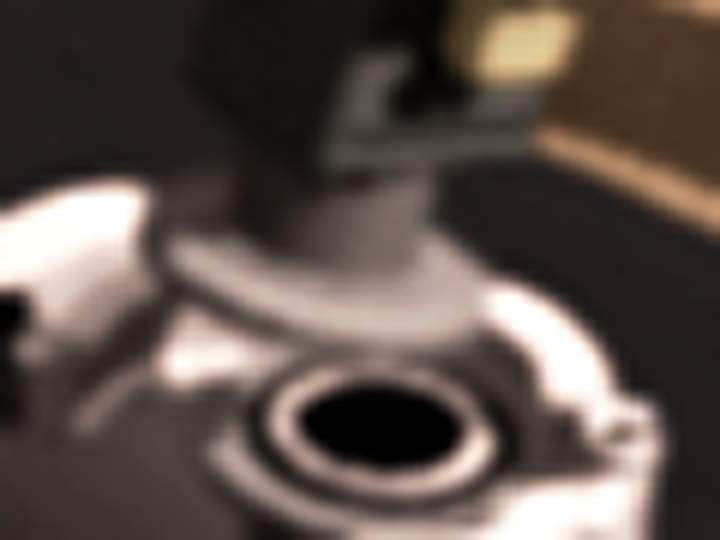

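View pics/top2z.png

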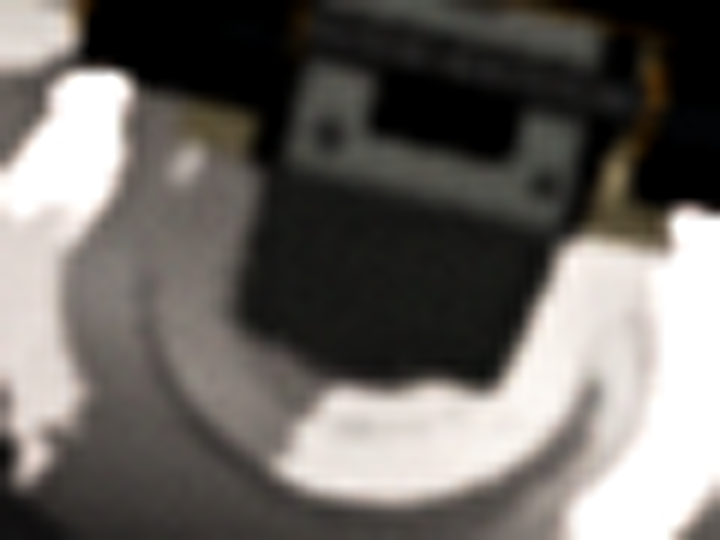

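```bash
python3 - <<'E'
from h import *
from scipy.optimize import least_squares
c,G=gauge()
pt=crop([(170,360),(230,430),(290,480),(390,503),(480,490),(560,440),(590,390)],340,155,12)
def res(d,n,pts,zs=(0,.005)):
    P=np.concatenate([proj(n,circ(G,c+d,.0375,z)) for z in zs])
    # outer hull distance
    hull=cv2.convexHull(P.astype(np.float32))
    return np.array([cv2.pointPolygonTest(hull,tuple(map(float,q)),True) for q in pts])
r=least_squares(lambda v:res(PR@np.array([v[0],v[1],0]),"top",pt),[0,0],diff_step=1e-3,x_scale=.001); print("top dx dy local",r.x,r.fun)
ps=crop([(215,305),(270,335),(330,352),(170,270)],365,185,12)
print("side res0",res(np.zeros(3),"side",ps), res(PR@np.array([*r.x,0]),"side",ps))
# port ring check same picture (side ring outer top edge)
E
```

```text
top dx dy local [ 0.00371033 -0.00288702] [-0.46991908  0.46032601 -0.09156639  0.07583653 -0.01453344 -0.22426149
  0.03001555]
side res0 [1.24418975 0.60222457 0.3928027  1.77001365] [0.4348401  0.08162823 0.13607653 0.55536248]
```

Both views agree that the foot sits about 3.7 mm more +x and 2.9 mm more -y than the arm's numbers say. I correct for that and lower the tilted foot to just above the seat, with its leading edge at x of about 29 mm.

servo_tool(rows=[[[0.0032,-0.0002,0.0044],[0,0,0],1],[[0.0032,-0.0002,0.0044],[0,0,0],1],[[0.0032,-0.0002,0.0044],[0,0,0],1],[[0.0032,-0.0002,0.0044],[0,0,0],1],[[0.0032,-0.0002,0.0044],[0,0,0],1],[[0.0032,-0.0002,0.0044],[0,0,0],1],[[0,0,0],[0,0,0],1],[[0,0,0],[0,0,0],1]])

```text
clock: 7.22
tool_pos: [0.6511, -0.1412, 0.2396]
orientation: [180.0, 13.9, -12.7]
force: [-0.1, -0.8, -3.6]
opening: 0.0457
```

```bash
python3 - <<'E'
from h import *
c,G=gauge(); print(PR.T@(c-PS), telemetry.get_obs()['force'])
c=c+PR@np.array([.0037,-.0029,0])
for n,(x,y) in(("top",(325,140)),("side",(355,165))):
    i=optics.snapshot(n)[:,:,::-1]; cv2.imwrite(f"pics/{n}3f.png",i)
    cv2.imwrite(f"pics/{n}3.png",cv2.resize(i[y:y+75,x:x+90],None,fx=8,fy=8,interpolation=cv2.INTER_CUBIC))
    overlay(n,i,x,y,8,gcurves(c,G)+pcurves(),f"pics/{n}3o.png",90,75)
E
```

```text
[-0.01101049  0.00268864  0.01577101] [-0.13448415 -0.75496234 -3.56291546]
```

View pics/side3.png

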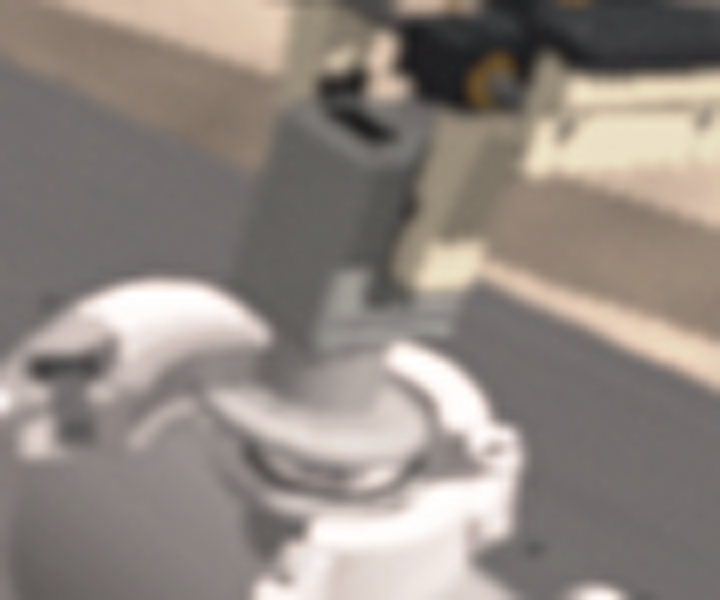

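View pics/side3o.png

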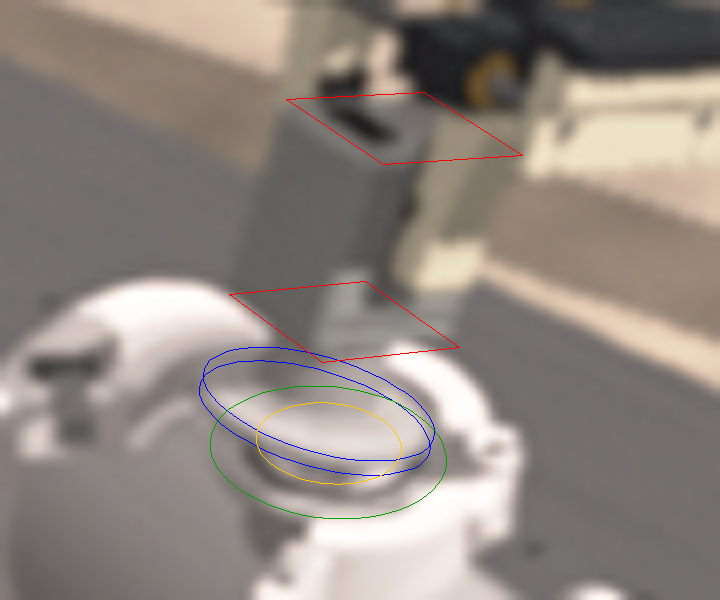

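View pics/top3o.png

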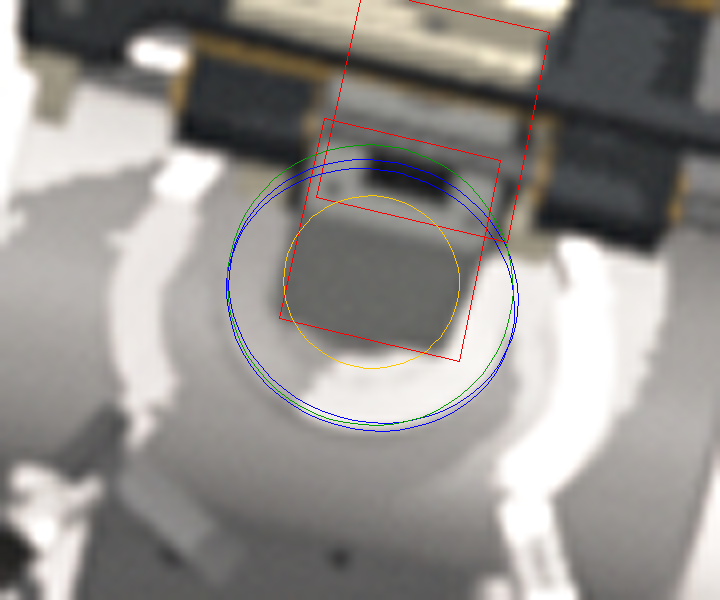

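Top view: the foot circle (blue) is nearly concentric with the port, leading edge at about 29 mm and 7 mm up. I lower it until light contact.

servo_tool(rows=[[[0.0004,0,0.0015],[0,0,0],1],[[0.0004,0,0.0015],[0,0,0],1],[[0.0003,0,0.001],[0,0,0],1],[[0.0002,0,0.001],[0,0,0],1],[[0,0,0],[0,0,0],1],[[0,0,0],[0,0,0],1]])

```text
clock: 7.82
tool_pos: [0.6512, -0.1411, 0.2352]
orientation: [180.0, 13.8, -12.7]
force: [0.1, 0.5, -3.4]
opening: 0.046
```

servo_tool(rows=[[[0.001,0,-0.0002],[0,0,0],1],[[0.001,0,-0.0002],[0,0,0],1],[[0.001,0,-0.0002],[0,0,0],1],[[0.0012,0,0.0008],[0,0,0],1],[[0,0,0],[0,0,0],1],[[0,0,0],[0,0,0],1]])

```text
clock: 8.32
tool_pos: [0.6553, -0.142, 0.2339]
orientation: [180.0, 13.8, -12.7]
force: [-1.0, 0.6, -3.2]
opening: 0.0457
```

servo_tool(rows=[[[0.0001,0,0.0005],[0,0,0],1],[[0.0001,0,0.0005],[0,0,0],1],[[0,0,0],[0,0,0],1],[[0,0,0],[0,0,0],1]])

```text
clock: 8.65
tool_pos: [0.6552, -0.1421, 0.2336]
orientation: [180.0, 13.8, -12.7]
force: [-0.2, 0.1, 0.6]
opening: 0.0456
```

servo_tool(rows=[[[0.001,0,-0.0002],[0,0,0],1],[[0.001,0,-0.0002],[0,0,0],1],[[0.001,0,-0.0002],[0,0,0],1],[[0,0,0],[0,0,0],1],[[0,0,0],[0,0,0],1]])

```text
clock: 9.07
tool_pos: [0.6582, -0.1428, 0.2329]
orientation: [180.0, 13.8, -12.7]
force: [-0.8, 0.2, 1.7]
opening: 0.0457
```

Light contact (about 5 N) with the foot sliding under the lip. I go on until it meets the wall.

servo_tool(rows=[[[0.001,0,-0.0002],[0,0,0],1],[[0.001,0,-0.0002],[0,0,0],1],[[0,0,0],[0,0,0],1],[[0,0,0],[0,0,0],1]])

```text
clock: 9.4
tool_pos: [0.6601, -0.1431, 0.2325]
orientation: [180.0, 13.8, -12.7]
force: [-1.4, 1.5, 0.2]
opening: 0.0457
```

servo_tool(rows=[[[0.001,0,-0.0002],[0,0,0],1],[[0.001,0,-0.0002],[0,0,0],1],[[0,0,0],[0,0,0],1],[[0,0,0],[0,0,0],1]])

```text
clock: 9.73
tool_pos: [0.6613, -0.1434, 0.2325]
orientation: [180.0, 13.9, -12.7]
force: [-5.2, 3.5, 1.3]
opening: 0.0461
```

```bash
python3 - <<'E'
from h import *
c,G=gauge(); print(PR.T@(c-PS), telemetry.get_obs()['force'])
c=c+PR@np.array([.0037,-.0029,0])
for n,(x,y) in(("top",(325,140)),("side",(355,165))):
    i=optics.snapshot(n)[:,:,::-1]; cv2.imwrite(f"pics/{n}4f.png",i)
    cv2.imwrite(f"pics/{n}4.png",cv2.resize(i[y:y+75,x:x+90],None,fx=8,fy=8,interpolation=cv2.INTER_CUBIC))
    overlay(n,i,x,y,8,gcurves(c,G)+pcurves(),f"pics/{n}4o.png",90,75)
E
```

```text
[-0.00060436  0.0028088   0.00865163] [-5.21609967  3.54133668  1.25002324]
```

View pics/side4.png

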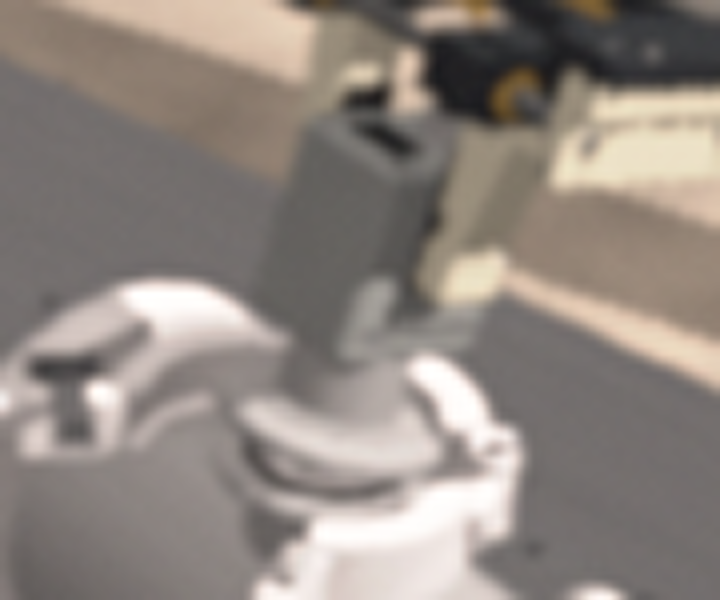

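View pics/side4o.png

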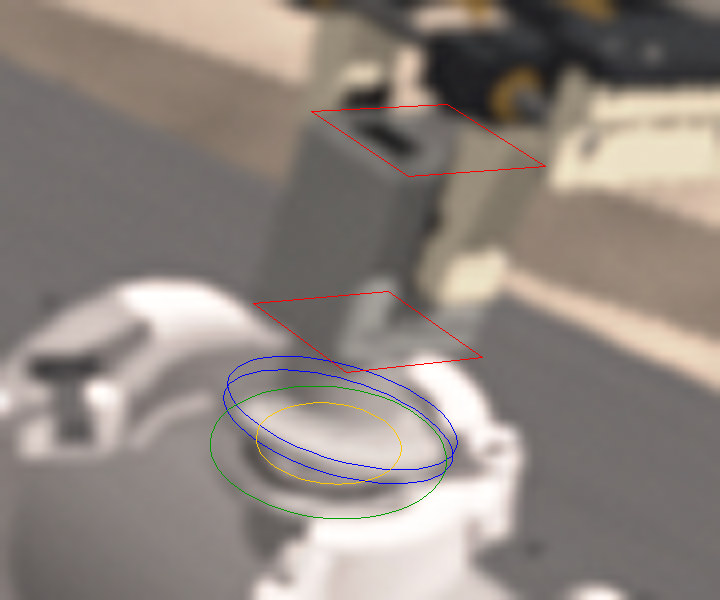

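View pics/top4o.png

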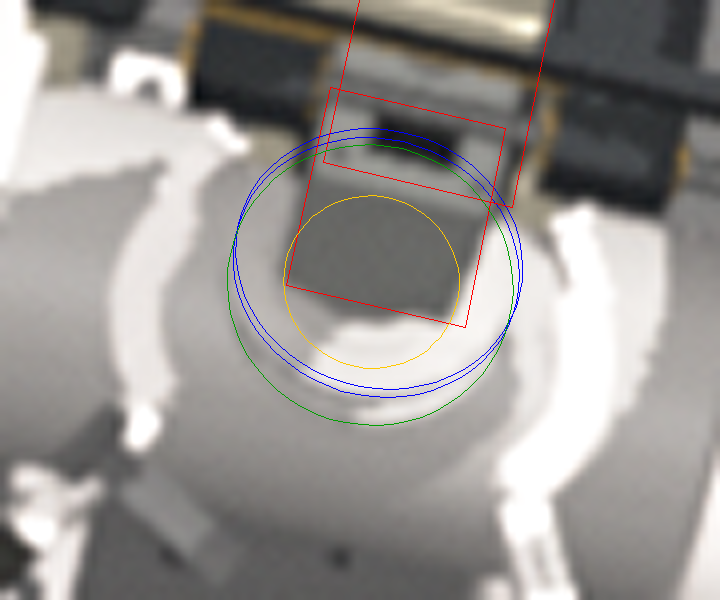

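Forces show the foot has met the wall (about 6 N) and rests lightly on the seat. Next I rotate it flat about its leading edge.

servo_tool(rows=[[[-0.0021,0,0.0013],[0,0.333,0],1],[[-0.0021,0,0.0013],[0,0.333,0],1],[[-0.0021,0,0.0013],[0,0.333,0],1],[[-0.0021,0,0.0013],[0,0.333,0],1],[[0,0,0],[0,0,0],1],[[0,0,0],[0,0,0],1]])

```text
clock: 10.33
tool_pos: [0.653, -0.1416, 0.2297]
orientation: [-180.0, 5.8, -12.7]
force: [-1.7, -1.7, -1.7]
opening: 0.0459
```

servo_tool(rows=[[[-0.0021,0,0.0014],[0,0.333,0],1],[[-0.0021,0,0.0014],[0,0.333,0],1],[[-0.002,0,0.0013],[0,0.3,0],1],[[0,0,0],[0,0,0],1],[[0,0,0],[0,0,0],1]])

```text
clock: 10.75
tool_pos: [0.6469, -0.1411, 0.2261]
orientation: [179.9, 0.0, -12.7]
force: [-1.9, -5.4, -0.6]
opening: 0.0456
```

```bash
python3 - <<'E'
from h import *
c,G=gauge(); print(PR.T@(c-PS), telemetry.get_obs()['force'])
c=c+PR@np.array([.0037,-.0029,0])
for n,(x,y) in(("top",(325,140)),("side",(355,165))):
    i=optics.snapshot(n)[:,:,::-1]; cv2.imwrite(f"pics/{n}5f.png",i)
    cv2.imwrite(f"pics/{n}5.png",cv2.resize(i[y:y+75,x:x+90],None,fx=8,fy=8,interpolation=cv2.INTER_CUBIC))
E
```

```text
[-0.00049979  0.00180048  0.00048946] [-1.91989573 -5.37832899 -0.60137957]
```

View pics/side5.png

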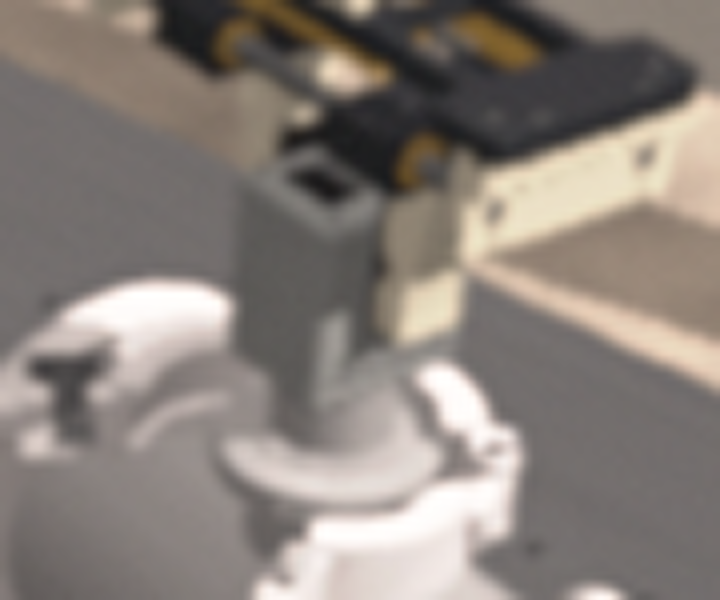

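View pics/top5.png

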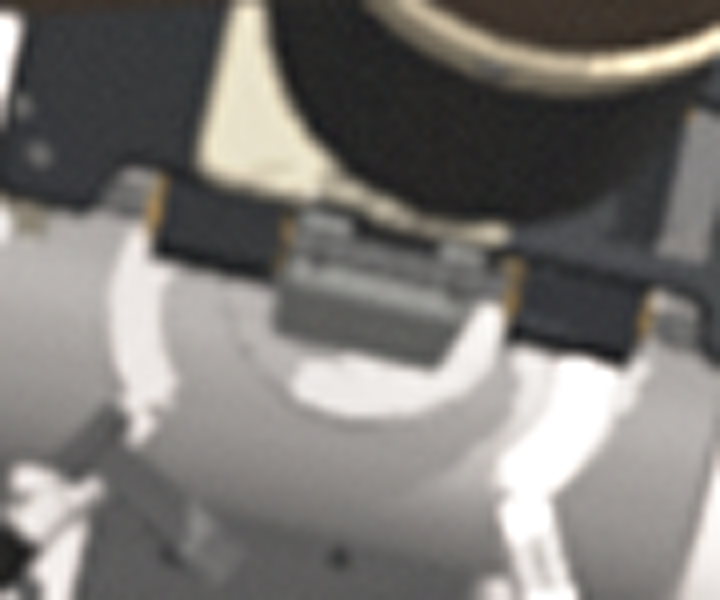

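servo_tool(rows=[[[0,0.0008,0],[0,0,0],1],[[0,0.0008,0],[0,0,0],1],[[0,0,0],[0,0,0],1],[[0,0,0],[0,0,0],1]])

```text
clock: 11.18
tool_pos: [0.647, -0.1415, 0.2256]
orientation: [-180.0, -0.0, -12.7]
force: [-0.1, -0.7, 1.3]
opening: 0.0459
```

servo_tool(rows=[[[0,0,0.0005],[0,0,0],1],[[0,0,0.0005],[0,0,0],1],[[0,0,0],[0,0,0],1],[[0,0,0],[0,0,0],1]])

```text
clock: 11.52
tool_pos: [0.647, -0.1415, 0.2256]
orientation: [-180.0, -0.1, -12.7]
force: [-1.3, 0.7, 6.9]
opening: 0.0454
```

Stopped firm at foot height 0.165 (seat height), 7 N. Releasing and rising.

servo_tool(rows=[[[0,0,-0.0007],[0,0,0],1],[[0,0,0],[0,0,0],0.5],[[0,0,0],[0,0,0],0.3],[[0,0,0],[0,0,0],0.1],[[0,0,0],[0,0,0],0],[[0,0,0],[0,0,0],0],[[0,0,-0.01],[0,0,0],0],[[0,0,-0.02],[0,0,0],0],[[0,0,-0.025],[0,0,0],0],[[0,0,-0.025],[0,0,0],0],[[0,0,-0.01],[0,0,0],0],[[0,0,0],[0,0,0],0]])

```text
clock: 12.52
tool_pos: [0.6477, -0.142, 0.3194]
orientation: [-180.0, -0.3, -12.7]
force: [-0.1, -0.2, 0.1]
opening: 0.0875
```

```bash
python3 - <<'E'
from h import *
for n,(x,y) in(("top",(295,130)),("side",(310,165))):
    i=optics.snapshot(n)[:,:,::-1]; cv2.imwrite(f"pics/{n}6f.png",i)
    cv2.imwrite(f"pics/{n}6.png",cv2.resize(i[y:y+110,x:x+140],None,fx=5,fy=5,interpolation=cv2.INTER_CUBIC))
E
```

```text
(no output)
```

View pics/side6.png

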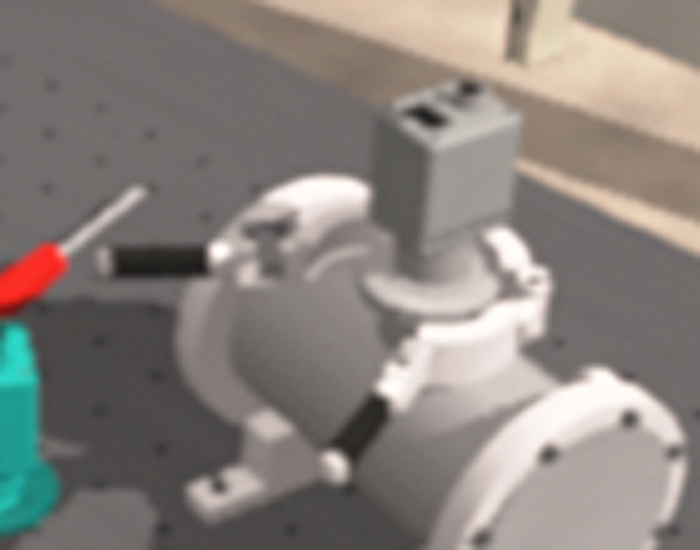

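View pics/top6.png

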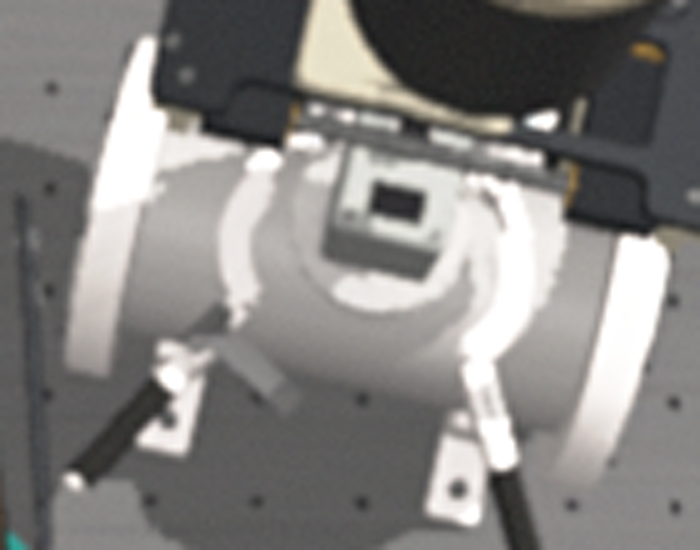

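The gauge stands upright and flat on the port. Next I swing the left handle part-way in from outside with closed fingers.

servo_tool(rows=[[[-0.02,-0.02,0],[0,0,0],0.5],[[-0.02,-0.02,0],[0,0,0],1],[[-0.02,-0.02,0],[0,0,0],1],[[-0.02,-0.025,0],[0,0,0],1],[[-0.02,-0.025,0],[0,0,0],1],[[-0.015,-0.025,0],[0,0,0],1],[[0,0,0.02],[0,0,0],1],[[0,0,0.03],[0,0,0],1],[[0,0,0.03],[0,0,0],1],[[0,0,0.03],[0,0,0],1],[[0,0,0.02],[0,0,0],1],[[0,0,0.01],[0,0,0],1],[[0,0,0],[0,0,0],1],[[0,0,0],[0,0,0],1]])

```text
clock: 13.78
tool_pos: [0.564, 0.0152, 0.1751]
orientation: [179.9, 0.1, -12.7]
force: [0.2, 0.3, 0.7]
opening: 0.002
```

```bash
python3 - <<'E'
from h import *
p,R=pose(); print(PR.T@(p-PS))
for n,(x,y) in(("top",(270,130)),("side",(300,145))):
    i=optics.snapshot(n)[:,:,::-1]; cv2.imwrite(f"pics/{n}7f.png",i)
    cv2.imwrite(f"pics/{n}7.png",cv2.resize(i[y:y+110,x:x+140],None,fx=5,fy=5,interpolation=cv2.INTER_CUBIC))
E
```

```text
[-0.11644798  0.13555882  0.01014049]
```

View pics/side7.png

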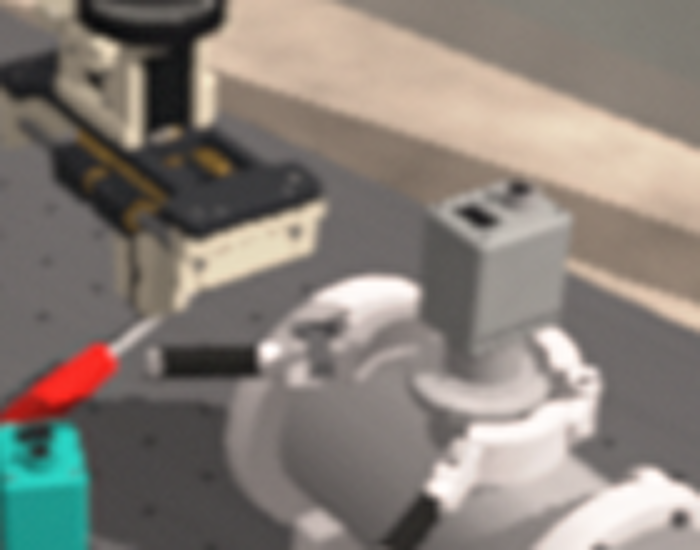

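View pics/top7.png

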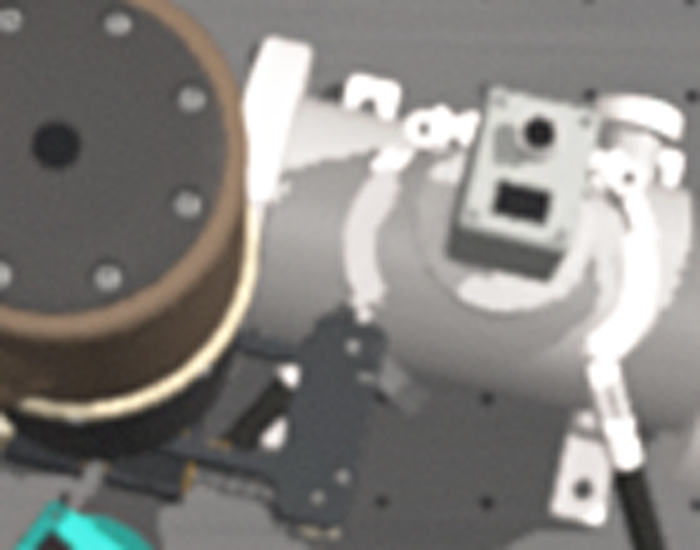

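servo_tool(rows=[[[0,0,0.009],[0,0,0],1],[[0,0,0.008],[0,0,0],1],[[0,0,0],[0,0,0],1],[[0,0.008,0],[0,0,0],1],[[0,0.008,0],[0,0,0],1],[[0,0.008,0],[0,0,0],1],[[0,0.008,0],[0,0,0],1],[[0,0.008,0],[0,0,0],1],[[0,0.008,0],[0,0,0],1]])

```text
clock: 14.63
tool_pos: [0.5532, -0.0324, 0.1584]
orientation: [-180.0, -0.0, -12.8]
force: [0.1, 1.4, -0.0]
opening: 0.0002
```

servo_tool(rows=[[[0,0.005,0],[0,0,0],1],[[0,0.005,0],[0,0,0],1],[[0,0.005,0],[0,0,0],1],[[0,0.005,0],[0,0,0],1],[[0,0.004,0],[0,0,0],1],[[0,0.002,0],[0,0,0],1],[[0,0,0],[0,0,0],1],[[0,0,0],[0,0,0],1]])

```text
clock: 15.3
tool_pos: [0.5477, -0.057, 0.1582]
orientation: [180.0, 0.0, -12.7]
force: [-0.3, -0.5, 0.6]
opening: 0.0003
```

```bash
python3 - <<'E'
from h import *
p,R=pose(); print(PR.T@(p-PS))
for n,(x,y) in(("top",(290,130)),("side",(310,145))):
    i=optics.snapshot(n)[:,:,::-1]; cv2.imwrite(f"pics/{n}8f.png",i)
    cv2.imwrite(f"pics/{n}8.png",cv2.resize(i[y:y+120,x:x+140],None,fx=5,fy=5,interpolation=cv2.INTER_CUBIC))
E
```

```text
[-0.11612541  0.06159046 -0.00683089]
```

View pics/side8.png

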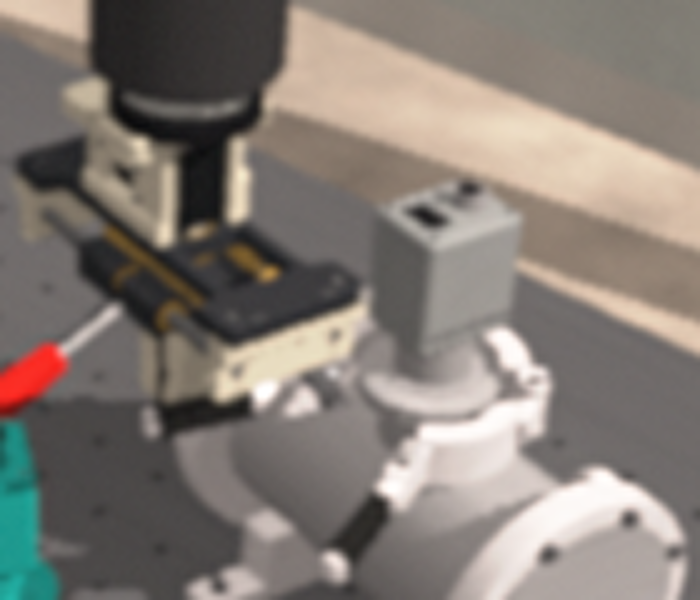

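View pics/top8.png

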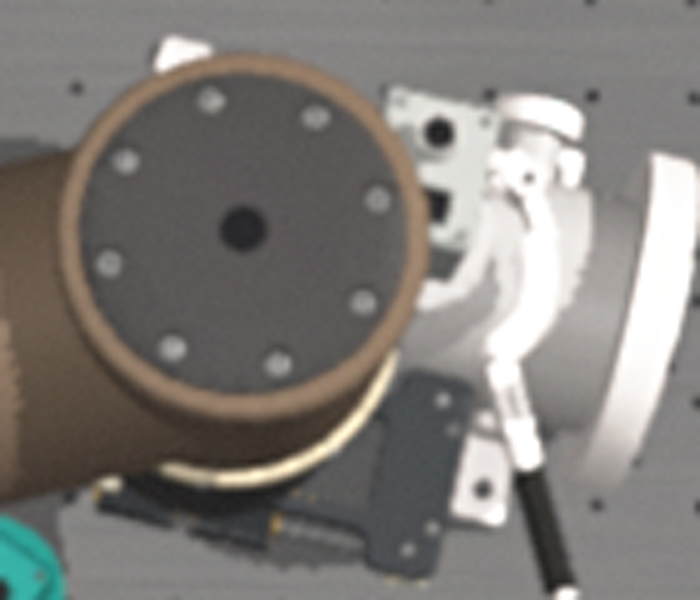

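```bash
python3 - <<'E'
from h import *
w=toz("side",crop([(152,423)],310,145,5),.167); l=PR.T@(w[0]-PS); print(w,l)
r=l[:2]-[.028,.044]; print(-(np.arctan2(r[1],r[0])-np.arctan2(-.032,-.173)+np.pi)%(2*np.pi)-np.pi)
E
```

```text
[[ 0.51736912 -0.07068182  0.167     ]] [-0.14259899  0.0414015   0.002     ]
0.16767337605024712
```

servo_tool(rows=[[[0,0.003,0],[0,0,0],1],[[0,0.002,0],[0,0,0],1],[[0,0,0],[0,0,0],1],[[0,0,0],[0,0,0],1],[[0,-0.006,0],[0,0,0],1],[[0,-0.006,-0.005],[0,0,0],1],[[0,0,-0.02],[0,0,0],1],[[0,0,-0.025],[0,0,0],1],[[0,0.02,-0.005],[0,0,0],1],[[0,0.03,0],[0,0,0],1],[[0,0.03,0],[0,0,0],1],[[0,0.03,0],[0,0,0],1],[[0,0.03,0],[0,0,0],1],[[0,0.03,0],[0,0,0],1],[[0,0.022,0],[0,0,0],1],[[0,0.01,0],[0,0,0],1],[[0,0,0],[0,0,0],1],[[0,0,0],[0,0,0],1]])

```text
clock: 16.9
tool_pos: [0.5048, -0.2469, 0.2133]
orientation: [-180.0, 0.0, -12.8]
force: [0.5, -0.4, 0.8]
opening: 0.0001
```

```bash
python3 - <<'E'
from h import *
p,R=pose(); print(PR.T@(p-PS))
for n,(x,y) in(("top",(290,130)),("side",(310,145))):
    i=optics.snapshot(n)[:,:,::-1]; cv2.imwrite(f"pics/{n}9f.png",i)
    cv2.imwrite(f"pics/{n}9.png",cv2.resize(i[y:y+120,x:x+140],None,fx=5,fy=5,interpolation=cv2.INTER_CUBIC))
E
```

```text
[-0.1151978  -0.13311439  0.04826863]
```

View pics/side9.png

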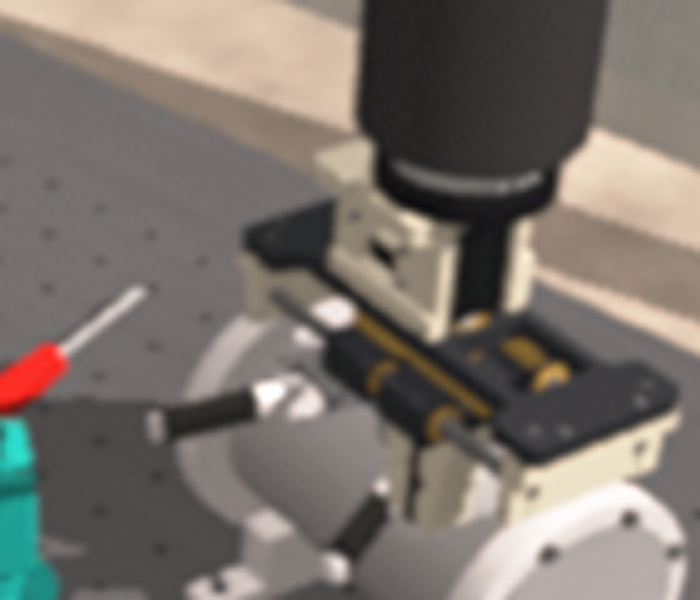

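View pics/top9.png

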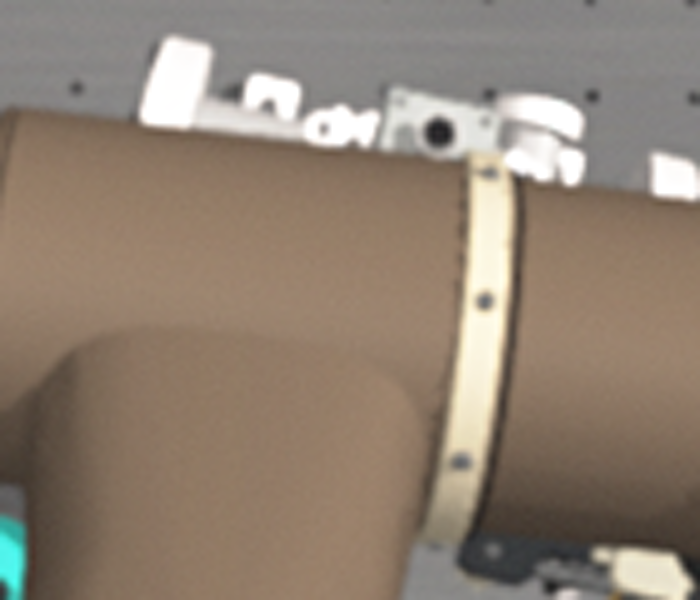

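servo_tool(rows=[[[0,0,0.02],[0,0,0],1],[[0,0,0.02],[0,0,0],1],[[0,0,0.01],[0,0,0],1],[[0,0,0.005],[0,0,0],1],[[0,0,0],[0,0,0],1],[[0,-0.008,0],[0,0,0],1],[[0,-0.008,0],[0,0,0],1],[[0,-0.008,0],[0,0,0],1],[[0,-0.008,0],[0,0,0],1],[[0,-0.008,0],[0,0,0],1],[[0,-0.008,0],[0,0,0],1]])

```text
clock: 17.92
tool_pos: [0.5155, -0.1993, 0.1585]
orientation: [180.0, -0.0, -12.7]
force: [-1.2, -1.8, 0.0]
opening: 0.0005
```

servo_tool(rows=[[[0,-0.006,0],[0,0,0],1],[[0,-0.006,0],[0,0,0],1],[[0,-0.006,0],[0,0,0],1],[[0,-0.006,0],[0,0,0],1],[[0,-0.004,0],[0,0,0],1],[[0,-0.002,0],[0,0,0],1],[[0,0,0],[0,0,0],1],[[0,0,0],[0,0,0],1]])

```text
clock: 18.58
tool_pos: [0.5221, -0.1708, 0.1582]
orientation: [-180.0, -0.0, -12.7]
force: [0.8, -0.9, 0.1]
opening: 0.0001
```

```bash
python3 - <<'E'
from h import *
p,R=pose(); print(PR.T@(p-PS))
for n,(x,y) in(("side",(310,145)),):
    i=optics.snapshot(n)[:,:,::-1]; cv2.imwrite(f"pics/{n}10f.png",i)
    cv2.imwrite(f"pics/{n}10.png",cv2.resize(i[y:y+120,x:x+140],None,fx=5,fy=5,interpolation=cv2.INTER_CUBIC))
E
```

```text
[-0.11546037 -0.0550789  -0.00681458]
```

View pics/side10.png

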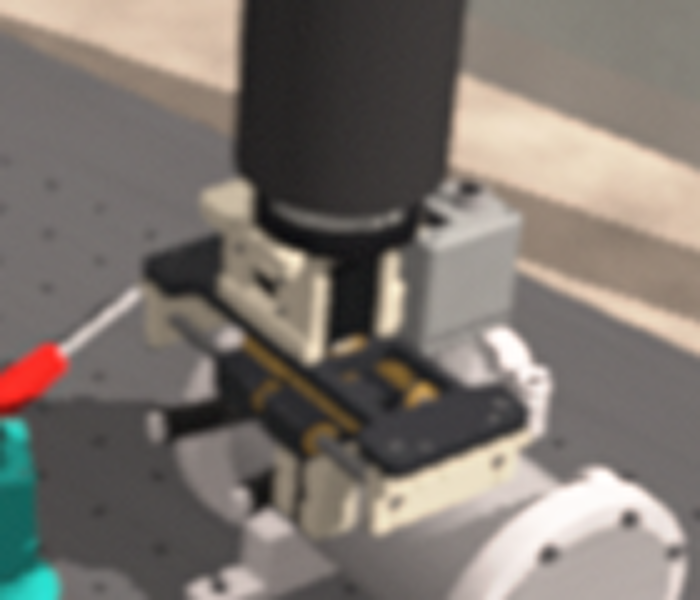

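servo_tool(rows=[[[0,0.006,0],[0,0,0],1],[[0,0.006,-0.005],[0,0,0],1],[[0,0,-0.025],[0,0,0],1],[[0,0,-0.03],[0,0,0],1],[[0,0,-0.03],[0,0,0],0.5],[[0,-0.02,-0.01],[0,0,0],0],[[0,-0.03,0],[0,0,0],0],[[0,-0.017,0],[0,0,0],0],[[0,0,0],[0,0,0],0],[[0,0,0],[0,0,0],0],[[0,0,0],[0,0,0],0]])

```text
clock: 19.55
tool_pos: [0.5339, -0.1179, 0.2584]
orientation: [180.0, 0.0, -12.7]
force: [0.2, -0.3, 0.1]
opening: 0.0413
```

```bash
python3 - <<'E'
from h import *
p,R=pose(); print(PR.T@(p-PS))
for n,(x,y) in(("top",(290,130)),("side",(310,145))):
    i=optics.snapshot(n)[:,:,::-1]; cv2.imwrite(f"pics/{n}11f.png",i)
    cv2.imwrite(f"pics/{n}11.png",cv2.resize(i[y:y+120,x:x+140],None,fx=5,fy=5,interpolation=cv2.INTER_CUBIC))
E
```

```text
[-0.11590482 -0.00091025  0.09337662]
```

View pics/side11.png

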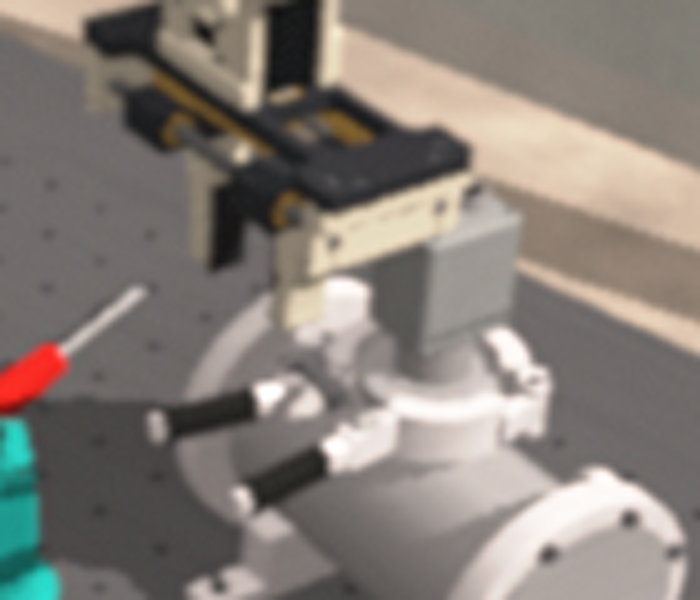

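View pics/top11.png

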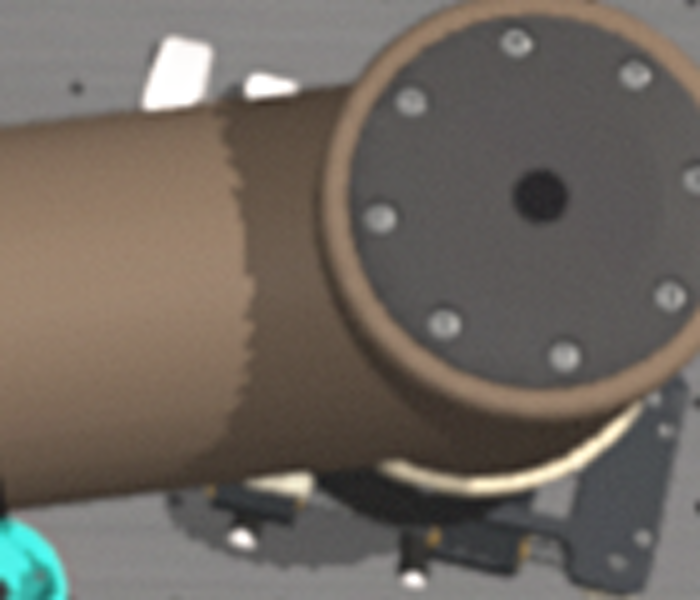

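```bash
python3 - <<'E'
from h import *
t=crop([(242,538),(412,580)],290,130,5); s=crop([(157,425),(243,497)],310,145,5)
for i,sg in((0,1),(1,-1)):
    for n,q in(("top",t[i]),("side",s[i])):
        l=(PR.T@(toz(n,[q],.167)[0]-PS))[:2]; r=l-[.028,sg*.044]
        ang=np.arctan2(sg*r[1],-r[0])-np.arctan2(-.032,.173); gy=.044-.032*np.cos(ang)+.138*np.sin(ang)
        print(n,l,"q",ang,"grip |y|",gy,"outer",gy+.006)
E
```

```text
top [-0.14356512  0.03661475] q 0.13988404698918594 grip |y| 0.03155367529487679 outer 0.03755367529487679
side [-0.14141913  0.03866681] q 0.1514349353531703 grip |y| 0.033184458466699096 outer 0.039184458466699094
top [-0.14389377 -0.03536374] q 0.13270421327436605 grip |y| 0.030540831579120888 outer 0.036540831579120886
side [-0.13883504 -0.03213155] q 0.11188463270324837 grip |y| 0.02760796776178253 outer 0.03360796776178253
```

servo_tool(rows=[[[0.003,-0.0015,0],[0,0,0],0],[[0.003,0,0],[0,0,0],0],[[0,0,0],[0,0,0],0],[[0,0,0],[0,0,0],0],[[0,0,0.02],[0,0,0],0],[[0,0,0.02],[0,0,0],0],[[0,0,0.01],[0,0,0],0],[[0,0,0.01],[0,0,0],0],[[0,0,0.01],[0,0,0],0],[[0,0,0],[0,0,0],0]])

```text
clock: 20.48
tool_pos: [0.5393, -0.1171, 0.1863]
orientation: [180.0, 0.2, -12.8]
force: [-0.9, -0.4, -0.7]
opening: 0.0878
```

```bash
python3 - <<'E'
from h import *
p,R=pose(); print(PR.T@(p-PS))
for n,(x,y) in(("top",(290,130)),("side",(310,145))):
    i=optics.snapshot(n)[:,:,::-1]; cv2.imwrite(f"pics/{n}12f.png",i)
    cv2.imwrite(f"pics/{n}12.png",cv2.resize(i[y:y+120,x:x+140],None,fx=5,fy=5,interpolation=cv2.INTER_CUBIC))
E
```

```text
[-0.1107567   0.00109702  0.0213264 ]
```

View pics/side12.png

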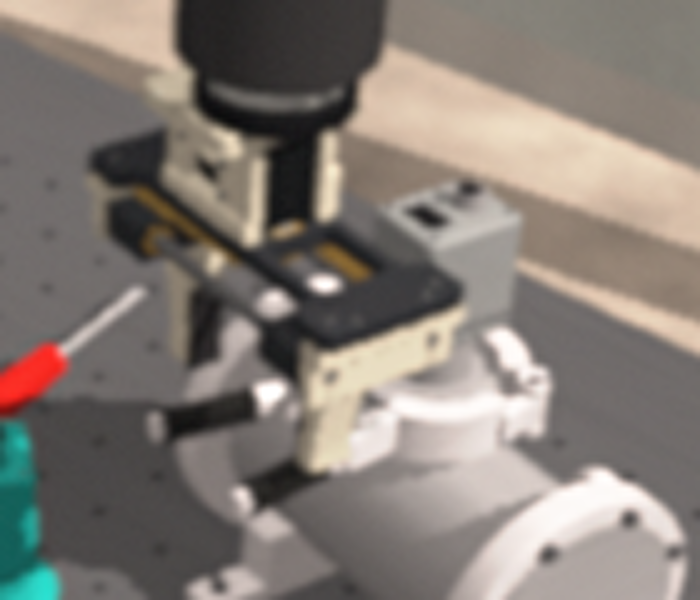

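View pics/top12.png

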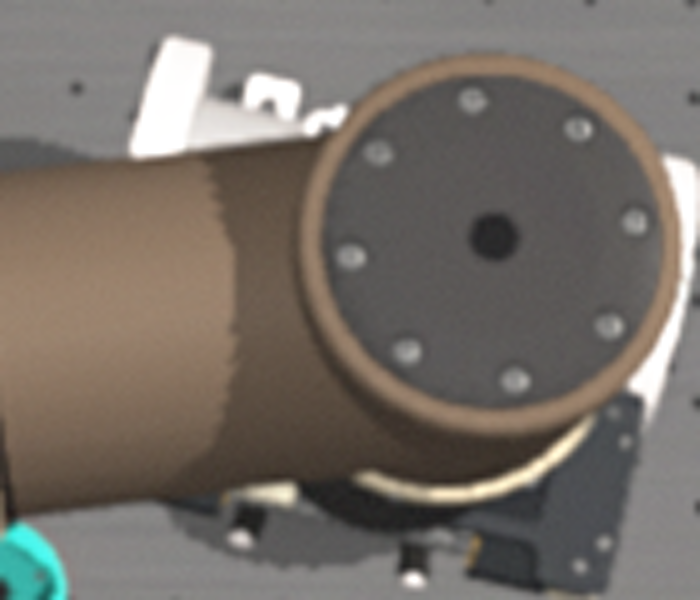

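servo_tool(rows=[[[0,0,0.006],[0,0,0],0],[[0,0,0.006],[0,0,0],0],[[0,0,0.006],[0,0,0],0],[[0,0,0.006],[0,0,0],0],[[0,0,0.006],[0,0,0],0],[[0,0,0.004],[0,0,0],0],[[0,0,0],[0,0,0],0],[[0,0,0],[0,0,0],0]])

```text
clock: 21.25
tool_pos: [0.5401, -0.1172, 0.1539]
orientation: [180.0, 0.0, -12.7]
force: [0.4, -0.4, 0.3]
opening: 0.0875
```

servo_tool(rows=[[[0,0,0],[0,0,0],0.08],[[0,0,0],[0,0,0],0.14],[[0,0,0],[0,0,0],0.2],[[0,0,0],[0,0,0],0.24],[[0,0,0],[0,0,0],0.28],[[0,0,0],[0,0,0],0.28]])

```text
clock: 21.75
tool_pos: [0.5407, -0.1172, 0.1545]
orientation: [-180.0, -0.0, -12.7]
force: [1.1, 0.1, 0.2]
opening: 0.064
```

```bash
python3 - <<'E'
from h import *
p,R=pose(); print(PR.T@(p-PS))
for n,(x,y) in(("side",(330,190)),):
    i=optics.snapshot(n)[:,:,::-1]; cv2.imwrite(f"pics/{n}13f.png",i)
    cv2.imwrite(f"pics/{n}13.png",cv2.resize(i[y:y+75,x:x+100],None,fx=8,fy=8,interpolation=cv2.INTER_CUBIC))
E
```

```text
[-0.10944478  0.00134717 -0.01049713]
```

View pics/side13.png

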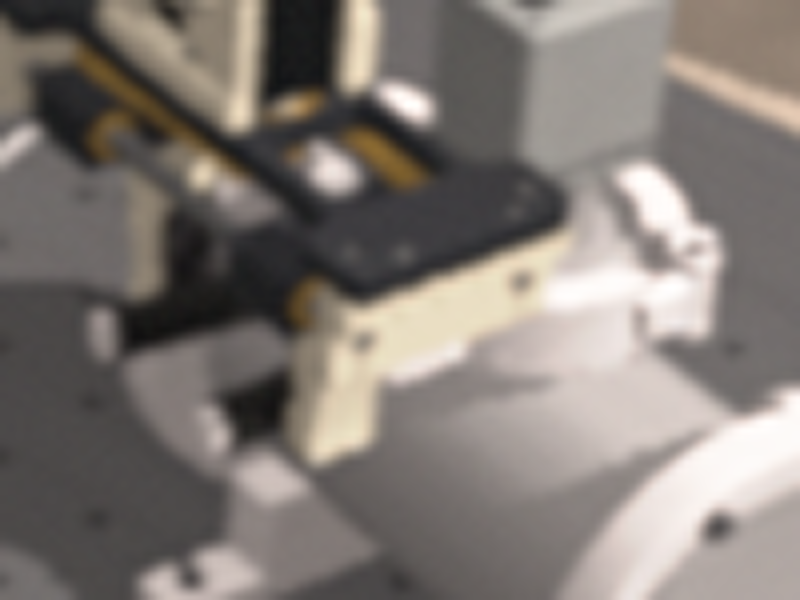

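Side crop: both handles lie between the fingers (left tip about (100,330), right about (210,425)). I squeeze in small steps.

servo_tool(rows=[[[0,0,0],[0,0,0],0.3],[[0,0,0],[0,0,0],0.32],[[0,0,0],[0,0,0],0.34],[[0,0,0],[0,0,0],0.36],[[0,0,0],[0,0,0],0.38],[[0,0,0],[0,0,0],0.4],[[0,0,0],[0,0,0],0.4]])

```text
clock: 22.38
tool_pos: [0.5411, -0.1171, 0.1544]
orientation: [-180.0, -0.1, -12.7]
force: [5.1, -1.2, -0.6]
opening: 0.0533
```

servo_tool(rows=[[[0,0,0],[0,0,0],0.41],[[0,0,0],[0,0,0],0.42],[[0,0,0],[0,0,0],0.43],[[0,0,0],[0,0,0],0.44],[[0,0,0],[0,0,0],0.44]])

```text
clock: 22.8
tool_pos: [0.5412, -0.1172, 0.1545]
orientation: [-180.0, -0.1, -12.7]
force: [5.1, -1.7, -0.7]
opening: 0.0495
```

servo_tool(rows=[[[0,0,0],[0,0,0],0.45],[[0,0,0],[0,0,0],0.46],[[0,0,0],[0,0,0],0.47],[[0,0,0],[0,0,0],0.48],[[0,0,0],[0,0,0],0.49],[[0,0,0],[0,0,0],0.49]])

```text
clock: 23.3
tool_pos: [0.5389, -0.1172, 0.1536]
orientation: [180.0, 0.2, -12.8]
force: [-0.1, 0.3, -0.0]
opening: 0.0444
```

servo_tool(rows=[[[0,0,0],[0,0,0],0.5],[[0,0,0],[0,0,0],0.51],[[0,0,0],[0,0,0],0.52],[[0,0,0],[0,0,0],0.52]])

```text
clock: 23.63
tool_pos: [0.5398, -0.1172, 0.154]
orientation: [180.0, 0.1, -12.7]
force: [-0.4, -0.3, 0.0]
opening: 0.0424
```

```bash
python3 - <<'E'
from h import *
p,R=pose(); print(PR.T@(p-PS), telemetry.get_obs()['opening'])
for n,(x,y) in(("side",(330,190)),):
    i=optics.snapshot(n)[:,:,::-1]; cv2.imwrite(f"pics/{n}14f.png",i)
    cv2.imwrite(f"pics/{n}14.png",cv2.resize(i[y:y+75,x:x+100],None,fx=8,fy=8,interpolation=cv2.INTER_CUBIC))
E
```

```text
[-0.11025572  0.00111496 -0.01099372] 0.04236428188064469
```

View pics/side14.png

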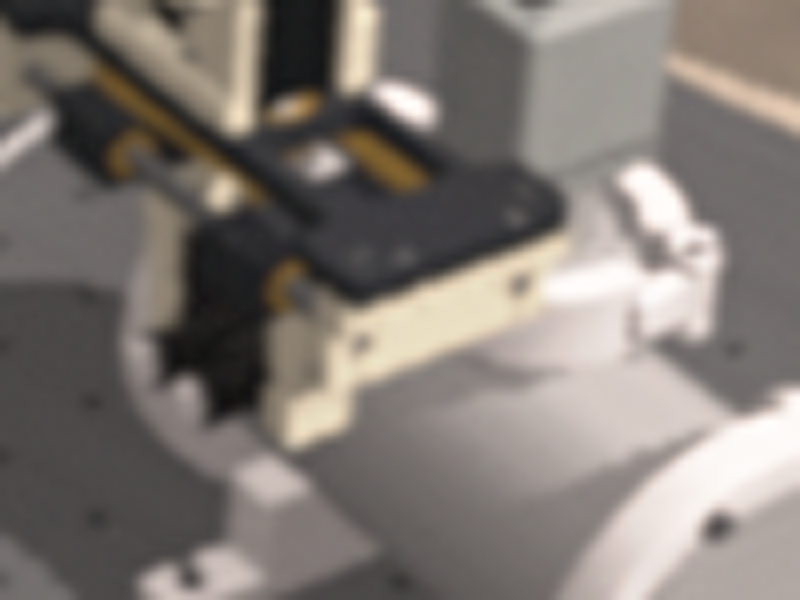

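The squeeze gave past 50 mm (side force dropped from 5 N to 0) and is at 42.4 mm. One last small step, then release and look.

servo_tool(rows=[[[0,0,0],[0,0,0],0.53],[[0,0,0],[0,0,0],0.535],[[0,0,0],[0,0,0],0.535]])

```text
clock: 23.93
tool_pos: [0.5401, -0.1172, 0.1542]
orientation: [180.0, 0.0, -12.7]
force: [-0.0, 0.9, -1.2]
opening: 0.0409
```

servo_tool(rows=[[[0,0,0],[0,0,0],0.45],[[0,0,0],[0,0,0],0.35],[[0,0,0],[0,0,0],0.2],[[0,0,0],[0,0,0],0],[[0,0,0],[0,0,0],0],[[0,0,0],[0,0,0],0],[[0,0,0],[0,0,0],0]])

```text
clock: 24.52
tool_pos: [0.5402, -0.1172, 0.1542]
orientation: [180.0, 0.0, -12.7]
force: [-0.1, -0.6, -0.3]
opening: 0.082
```

```bash
python3 - <<'E'
from h import *
for n,(x,y) in(("side",(330,190)),):
    i=optics.snapshot(n)[:,:,::-1]; cv2.imwrite(f"pics/{n}15f.png",i)
    cv2.imwrite(f"pics/{n}15.png",cv2.resize(i[y:y+75,x:x+100],None,fx=8,fy=8,interpolation=cv2.INTER_CUBIC))
E
```

```text
(no output)
```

View pics/side15.png

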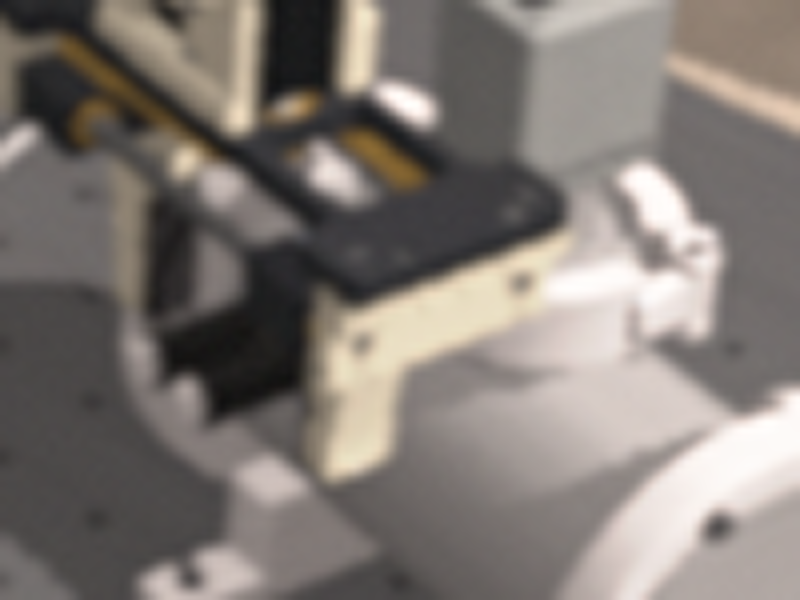

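servo_tool(rows=[[[0,0,-0.005],[0,0,0],0],[[0,0,-0.015],[0,0,0],0],[[0,0,-0.03],[0,0,0],0],[[0,0,-0.03],[0,0,0],0],[[0,0,-0.03],[0,0,0],0],[[-0.01,-0.02,0],[0,0,0],0],[[-0.01,-0.04,0],[0,0,0],0],[[-0.01,-0.04,0],[0,0,0],0],[[-0.01,-0.04,0],[0,0,0],0],[[-0.01,-0.04,0],[0,0,0],0],[[0,-0.04,0],[0,0,0],0],[[0,-0.03,0],[0,0,0],0],[[0,0,0],[0,0,0],0],[[0,0,0],[0,0,0],0]])

```text
clock: 25.73
tool_pos: [0.5466, 0.1393, 0.2641]
orientation: [180.0, 0.0, -12.6]
force: [0.3, 0.0, -0.1]
opening: 0.0875
```

```bash
python3 - <<'E'
from h import *
for n,(x,y,w,h) in(("top",(330,140,75,80)),("side",(335,185,95,70))):
    i=optics.snapshot(n)[:,:,::-1]; cv2.imwrite(f"pics/{n}16f.png",i)
    cv2.imwrite(f"pics/{n}16.png",cv2.resize(i[y:y+h,x:x+w],None,fx=8,fy=7,interpolation=cv2.INTER_CUBIC) if 0 else cv2.resize(i[y:y+h,x:x+w],None,fx=7,fy=7,interpolation=cv2.INTER_CUBIC))
E
```

```text
(no output)
```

View pics/side16.png

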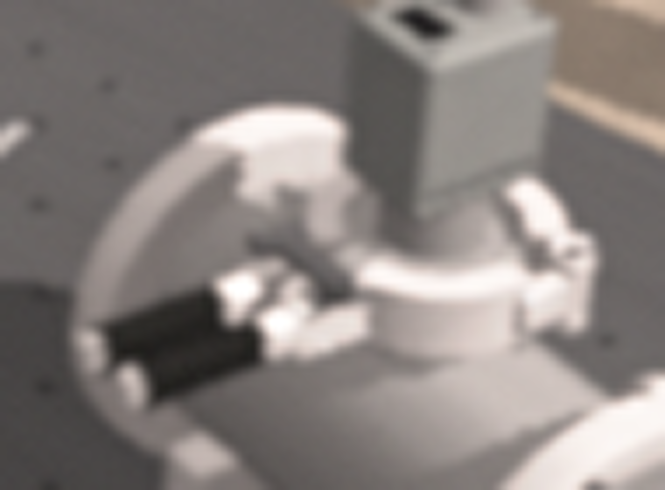

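View pics/top16.png

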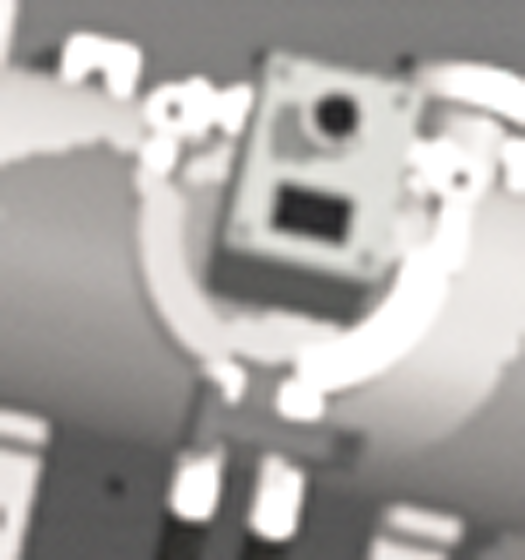

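View pics/top16f.png

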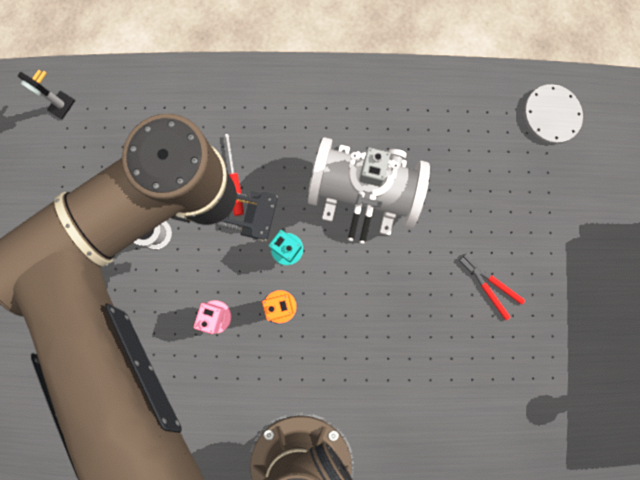

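```bash
python3 - <<'E'
from h import *
for n,(x,y,w,h) in(("top",(345,185,45,60)),("side",(340,205,55,42))):
    i=cv2.imread(f"pics/{n}16f.png")[y:y+h,x:x+w].astype(float)
    i=255*np.clip(i/255,0,1)**1.2
    f=10 if n=="top" else 14
    cv2.imwrite(f"pics/{n}16z.png",cv2.resize(i.astype(np.uint8),None,fx=f,fy=f,interpolation=cv2.INTER_CUBIC))
E
```

```text
(no output)
```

View pics/top16z.png

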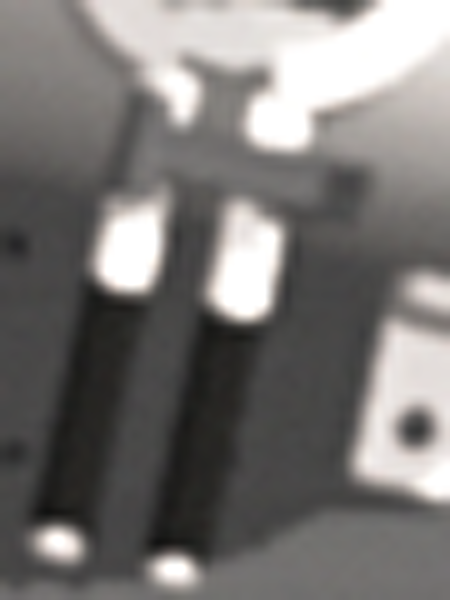

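View pics/side16z.png

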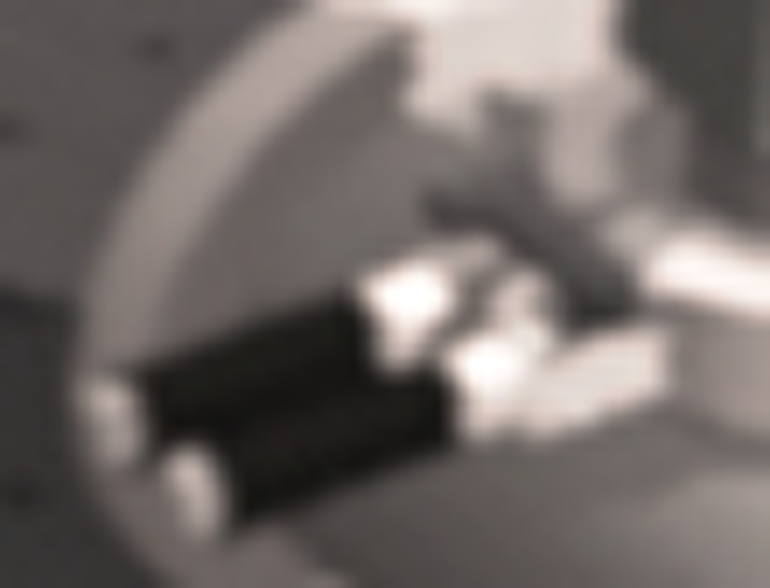

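```bash
python3 - <<'E'
from h import *
t=crop([(60,543),(175,570)],345,185,10); s=crop([(115,422),(197,492)],340,205,14)
for n,q in(("top",t),("side",s)):
    w=toz(n,q,.167); l=[PR.T@(a-PS) for a in w]; print(n,l,np.linalg.norm(w[0]-w[1]))
E
```

```text
top [array([-0.14077147,  0.01074532,  0.002     ]), array([-0.14059871, -0.0135384 ,  0.002     ])] 0.02428433087923198
side [array([-0.13905986,  0.0121284 ,  0.002     ]), array([-0.13842177, -0.01223109,  0.002     ])] 0.024367845683106862
```

Handle tips are 24.3 mm apart in both views, and fully closed is 24. So the clamp pulled itself shut past the point where my fingers stopped. The catch bar lies flat across both ears at (345,185) in the top crop. The decoys are where they were and the arm is clear, so I hand in.

```bash
python3 - <<'E'
from h import *
a=cv2.imread("pics/top0.png").astype(int);b=cv2.imread("pics/top16f.png").astype(int)
for nm,(x,y,w,h) in dict(turq=(265,228,40,40),orange=(258,285,45,40),pink=(190,297,45,40),pliers=(455,250,75,75)).items(): print(nm,abs(a-b)[y:y+h,x:x+w].mean())
print(telemetry.get_obs()['force'],ctrl.close_job())
E
```

```text
turq 20.283333333333335
orange 4.79425925925926
pink 5.504814814814814
pliers 5.2924444444444445
the job is handed in; nothing more can be done
[-0.12205039 -0.06971823  0.03351531] None
```

I fitted the gauge head on the port and closed the clamp. I tucked the foot under the hook at about a 14° lean until it met the wall (about 6 N), rotated it flat and pressed it home. Then I swung both handles in and squeezed them together, and handed the job in at about 26 s of the 72 s allowed.

**Seating:** the foot stopped firm at seat height (0.165 m, 7 N), and the pictures show the gauge standing upright.

**Clamp:** the squeeze gave just below 50 mm, and I stopped the fingers at 41 mm. After I let go, the handle tips measured 24.3 mm apart in both views, against 24 mm when fully closed. The catch lies flat across both ears. I infer that it snapped in from the handles pulling shut on their own, because I did not see its hook drop behind the bar directly.

**Other objects:**
- **Pliers, orange and pink decoys:** they look unmoved.
- **Turquoise decoy:** its patch of the top picture changed more than the others. I put that down to the arm and its shadow; by eye it stands where it did.
- **Nipple and screwdriver:** both were partly behind the arm in the last picture. What shows of them is in place, and the wrist force showed no knocks.

**What disagreed:** while holding the gauge, the cameras and the arm's own position differed by about 3 to 4 mm. I settled that by touch: a sideways force of about 6 N while laying the gauge flat was relieved by shifting it 1.6 mm.

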